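Put the eggs away in the countertop egg cooler

ROBOT

A 6-joint arm with a two-finger parallel gripper is mounted at the origin on the work surface. World frame = base frame: x ahead of the robot, y to its left, z up, the work surface at z = 0. Lengths are in mm, angles in rad, forces in N, time in s.
With the tool pointing down it reaches from about 350 to 875 mm from the base axis. Payload 4.2 kg.
Tool frame: the origin (TCP) lies on the mounting face of the last link; the fingertips stand 173 mm ahead of it and the grasp point (between the pads) lies 155 mm ahead of it; z points along the fingers, y is the direction in which the jaws open and shut (so a half turn about z gives the same grasp; the last joint's range is limited). The gripper opens to 85 mm and grips with 20 to 120 N. Pads are 22 mm wide; open, the fingers measure 114 mm over their backs; the gripper's body (76 mm by 85 mm) begins 54 mm behind the grasp point. The pads swing forward as they close: fully open they stand 13 mm farther back than shut.
Start: joints at [0.259, 0.385, 0.008, 0, -1.194, -0.259], TCP at [624.98, 0.025, 404.712] pointing down, gripper open.
Joint ranges: [-3.14, 3.14], [-1.21, 2.06], [-1.07, 1.41], [-3.16, 2.05], [-2.99, -0.16], [-3.1, 3.1]. Speed limits (rad/s): [2.79, 2.79, 3.14, 3.14, 3.14, 3.14].

INTERFACE

Orientations are given as a unit quaternion [x, y, z, w].
In Python, from bench import arm gives the robot as it stands.
- The arm moves only by the shell command python3 -m jog 'ROWS' [OPENING]. ROWS is JSON, a list that holds one entry, the list of rows, each a list of 4 numbers: the shift along the tool's x, y, z in mm, then the turn about the tool's z in degrees. In form: [[[x, y, z, spin], ...]]. A call has exactly 5 rows; each row is the pose to reach, as a shift and turn from the pose measured when the call began, along the tool's axes at that moment; what a row does not reach only later rows make up. A row lasts 1/8 s, in which the tool goes at most 62.5 mm and 10.7 degrees, less where a joint would pass 70% of its speed; a pose out of reach is approached as far as the arm can. A call with a gripper value outside its range is refused whole. OPENING is the finger opening in mm, from 0 to 85.4, set as the call begins (- or left out, the last holds). The fingers move at their own pace and stop on an object; the grip force is fixed at half the most. Time passes only in rows, so rows that repeat a pose let the fingers close, or fill a call up. It gives the time, the measured TCP pose, the force and the opening at its end, in the units of the state.
- arm.read_state(): the state, without advancing time (a new reading comes with each control period).
- arm.get_image(name): name is "scene" or "side" or "wrist"; returns (picture, depth): 420x560x3 uint8, blue, green, red; 420x560 float32, mm along the optical axis (not along the pixel's ray), 0 where there is no reading.
- arm.camera_params(name): a dict with "mtx" (3x3 intrinsics, pixels), "R" (3x3) and "t" (3): a world point X has camera coordinates R X + t. Camera axes: x right, y down, z forward; pixel columns grow to the right and rows downward; lengths in mm; the calibration is good to about 2 mm. A picture is of the moment at which its call begins: read the wrist's pose just before it. camera_params takes no time and is no camera call; for the wrist camera it gives the pose at the moment of the call.
- arm.job_done(): hands the job in, once; it reports no verdict.
The state is a dict: "clock": time; "joints": joint angles; "joint_vel": joint speeds; "joint_efforts": joint torques, N m; "position": TCP position; "ee_rot": TCP orientation; "contact_force": force on the tool from outside, world axes, zero at the start; "wrist_torque": the same for the moment, N m; "gripper_width": finger opening in mm.
Only numpy, scipy, OpenCV 4.12 (cv2) and the standard library are available. Lean on these libraries where they do the work, as an engineer would, in place of code of your own. Each camera call takes 0.05 s, during which the arm holds its last target.

TASK

Swing the little cooler's door wide open by its pull, draw its egg tray all the way out, and gently set every egg from the board into a dimple of the tray, one egg to a dimple, without squeezing or pressing them hard. When all are settled in, slide the tray fully home with the eggs in it and shut the door. Leave the timer, bowl and jar where they are.

Things in the scene. Friction and masses are not known exactly. Their poses are not given: they have to be found in the camera images.
- cooler: Low white countertop egg cooler, fixed: 230 deep, 250 wide, 105 high, open in front behind its door. Origin on the table under the middle of its front edge; x points into the cooler (away from the robot), y to its left side, z up.
- door (a joint): Cooler door angle, rad: 0 shut, about 1.57 square to the front, 1.8 the stop. Hinged upright on the cooler's left (+y) front edge; the free edge swings towards the robot (clockwise from above). 50 thick, hollow inside, 250 wide, 103 high. Light friction (about 1 N at the grip) keeps it where it is left. At the start it may stand a little ajar (up to 0.12).
- door_hinge (a point): Point on the door's upright hinge axis, 85 above the table.
- door_grip (a point): Point on the door's pull, an upright round steel post 12 in diameter, held at its lower end by a stub to the door 50 above the table and free above, its top 110 above the table. This point is 85 above the table, 200 from the hinge measured along the door, 35 off the door's front face. Pinch the post from above; it may turn between the fingers.
- tray (a joint): How far the egg tray is pulled out of the cooler, m: 0 fully home, 0.16 fully out, straight along the cooler's -x. Sliding friction about 1 N; it has no latch. It is behind the door. The door must be square to the front or wider to let it pass.
- tray_grip (a point): Point on the tray's pull, an upright round steel post 12 in diameter, 30 in front of the tray's front edge, held at its foot (stub 27 above the table) and free above, its top 87 above the table; this point is 68 above the table. With the tray home the post stands 30 in front of the cooler, clear of the roof; pinch it from above, fingers closing sideways along the cooler's y.
- pocket0 (a point): Centre of the mouth of one of the tray's four round dimples (front right seen from the robot), level with the tray's flat top, 35 above the table. The dimple is 44 wide with a small bevel, 20 deep; dimples are 70 apart front to rear and 80 apart side to side, in a tray 150 deep and 210 wide with a rim 4 thick and 9 high above its top. Axes as the cooler's. A well seated egg on its side has its centre about 14 above this point and straight over it.
- pocket1 (a point): Centre of the mouth of one of the tray's four round dimples (front left seen from the robot), level with the tray's flat top, 35 above the table. The dimple is 44 wide with a small bevel, 20 deep; dimples are 70 apart front to rear and 80 apart side to side, in a tray 150 deep and 210 wide with a rim 4 thick and 9 high above its top. Axes as the cooler's. A well seated egg on its side has its centre about 14 above this point and straight over it.
- pocket2 (a point): Centre of the mouth of one of the tray's four round dimples (rear right seen from the robot), level with the tray's flat top, 35 above the table. The dimple is 44 wide with a small bevel, 20 deep; dimples are 70 apart front to rear and 80 apart side to side, in a tray 150 deep and 210 wide with a rim 4 thick and 9 high above its top. Axes as the cooler's. A well seated egg on its side has its centre about 14 above this point and straight over it.
- pocket3 (a point): Centre of the mouth of one of the tray's four round dimples (rear left seen from the robot), level with the tray's flat top, 35 above the table. The dimple is 44 wide with a small bevel, 20 deep; dimples are 70 apart front to rear and 80 apart side to side, in a tray 150 deep and 210 wide with a rim 4 thick and 9 high above its top. Axes as the cooler's. A well seated egg on its side has its centre about 14 above this point and straight over it.
- egg0: A hen's egg, beige, 57 long and 43 in diameter, about 55 g, lying on its side on the board (may be absent). Origin at its centre, x along its length towards the narrower end, the centre 20 to 21 above what it lies on. It rolls little. It cracks if pressed on the tray or board with more than about 20 N, or squeezed with more than about 60 N a finger; grip it across its 43 width.
- egg1: A hen's egg, beige, 57 long and 43 in diameter, about 55 g, lying on its side on the board (may be absent). Origin at its centre, x along its length towards the narrower end, the centre 20 to 21 above what it lies on. It rolls little. It cracks if pressed on the tray or board with more than about 20 N, or squeezed with more than about 60 N a finger; grip it across its 43 width.
- egg2: A hen's egg, beige, 57 long and 43 in diameter, about 55 g, lying on its side on the board (may be absent). Origin at its centre, x along its length towards the narrower end, the centre 20 to 21 above what it lies on. It rolls little. It cracks if pressed on the tray or board with more than about 20 N, or squeezed with more than about 60 N a finger; grip it across its 43 width.
- egg3: A hen's egg, beige, 57 long and 43 in diameter, about 55 g, lying on its side on the board (may be absent). Origin at its centre, x along its length towards the narrower end, the centre 20 to 21 above what it lies on. It rolls little. It cracks if pressed on the tray or board with more than about 20 N, or squeezed with more than about 60 N a finger; grip it across its 43 width.
- board: Fixed wooden serving board 250 by 240, 10 thick, with a lip 6 high and 8 wide around its edge (lip top 16 above the table). Origin under its centre, z up. The eggs lie on it.
- bowl: Green ceramic bowl, 130 across, 55 high, origin under its centre. Not part of the job.
- jar: Empty glass jar, 80 across, 110 high, origin under its centre. Not part of the job.
- timer: White press-button kitchen timer, 60 by 65 by 26 high, lying on the cooler's roof, origin under its centre. Not part of the job.
There are look-alikes about, which are no part of the job. Leave any blue or purple look-alike of the egg0 alone.

How it is judged (in metres and radians):
On the way, in this order (a step that is already met when the one before it is completed fails the run):
1. the door is swung wide open (over 1.45 rad) (value of joint door above 1.45 rad), for 0.2 s.
2. the tray is drawn out (over 140 mm) with the door wide open (value of joint tray above 0.14 m and value of joint door above 1.45 rad), for 0.2 s.
3. every egg sits in a dimple of the drawn-out tray (((horizontal distance between egg0 and pocket0 below 0.009 m and z of egg0 in the frame of pocket0 below 0.019 m) or (horizontal distance between egg0 and pocket1 below 0.009 m and z of egg0 in the frame of pocket1 below 0.019 m) or (horizontal distance between egg0 and pocket2 below 0.009 m and z of egg0 in the frame of pocket2 below 0.019 m) or (horizontal distance between egg0 and pocket3 below 0.009 m and z of egg0 in the frame of pocket3 below 0.019 m)) and ((horizontal distance between egg1 and pocket0 below 0.009 m and z of egg1 in the frame of pocket0 below 0.019 m) or (horizontal distance between egg1 and pocket1 below 0.009 m and z of egg1 in the frame of pocket1 below 0.019 m) or (horizontal distance between egg1 and pocket2 below 0.009 m and z of egg1 in the frame of pocket2 below 0.019 m) or (horizontal distance between egg1 and pocket3 below 0.009 m and z of egg1 in the frame of pocket3 below 0.019 m)) and ((horizontal distance between egg2 and pocket0 below 0.009 m and z of egg2 in the frame of pocket0 below 0.019 m) or (horizontal distance between egg2 and pocket1 below 0.009 m and z of egg2 in the frame of pocket1 below 0.019 m) or (horizontal distance between egg2 and pocket2 below 0.009 m and z of egg2 in the frame of pocket2 below 0.019 m) or (horizontal distance between egg2 and pocket3 below 0.009 m and z of egg2 in the frame of pocket3 below 0.019 m)) and ((horizontal distance between egg3 and pocket0 below 0.009 m and z of egg3 in the frame of pocket0 below 0.019 m) or (horizontal distance between egg3 and pocket1 below 0.009 m and z of egg3 in the frame of pocket1 below 0.019 m) or (horizontal distance between egg3 and pocket2 below 0.009 m and z of egg3 in the frame of pocket2 below 0.019 m) or (horizontal distance between egg3 and pocket3 below 0.009 m and z of egg3 in the frame of pocket3 below 0.019 m)) and value of joint tray above 0.14 m), for 0.2 s.
4. the tray is slid home with the eggs in their dimples (((horizontal distance between egg0 and pocket0 below 0.009 m and z of egg0 in the frame of pocket0 below 0.019 m) or (horizontal distance between egg0 and pocket1 below 0.009 m and z of egg0 in the frame of pocket1 below 0.019 m) or (horizontal distance between egg0 and pocket2 below 0.009 m and z of egg0 in the frame of pocket2 below 0.019 m) or (horizontal distance between egg0 and pocket3 below 0.009 m and z of egg0 in the frame of pocket3 below 0.019 m)) and ((horizontal distance between egg1 and pocket0 below 0.009 m and z of egg1 in the frame of pocket0 below 0.019 m) or (horizontal distance between egg1 and pocket1 below 0.009 m and z of egg1 in the frame of pocket1 below 0.019 m) or (horizontal distance between egg1 and pocket2 below 0.009 m and z of egg1 in the frame of pocket2 below 0.019 m) or (horizontal distance between egg1 and pocket3 below 0.009 m and z of egg1 in the frame of pocket3 below 0.019 m)) and ((horizontal distance between egg2 and pocket0 below 0.009 m and z of egg2 in the frame of pocket0 below 0.019 m) or (horizontal distance between egg2 and pocket1 below 0.009 m and z of egg2 in the frame of pocket1 below 0.019 m) or (horizontal distance between egg2 and pocket2 below 0.009 m and z of egg2 in the frame of pocket2 below 0.019 m) or (horizontal distance between egg2 and pocket3 below 0.009 m and z of egg2 in the frame of pocket3 below 0.019 m)) and ((horizontal distance between egg3 and pocket0 below 0.009 m and z of egg3 in the frame of pocket0 below 0.019 m) or (horizontal distance between egg3 and pocket1 below 0.009 m and z of egg3 in the frame of pocket1 below 0.019 m) or (horizontal distance between egg3 and pocket2 below 0.009 m and z of egg3 in the frame of pocket2 below 0.019 m) or (horizontal distance between egg3 and pocket3 below 0.009 m and z of egg3 in the frame of pocket3 below 0.019 m)) and value of joint tray below 0.008 m), for 0.2 s.
5. the door is shut (value of joint tray below 0.008 m and value of joint door below 0.06 rad), for 0.2 s.
At the end, for the whole second after the job is handed in: Every egg lies at rest in a dimple (centre within 9 mm of the dimple's centre line and less than 19 mm above its mouth), the tray is home within 8 mm and the door is shut within 0.06 rad (all of step 5 and ((horizontal distance between egg0 and pocket0 below 0.009 m and z of egg0 in the frame of pocket0 below 0.019 m) or (horizontal distance between egg0 and pocket1 below 0.009 m and z of egg0 in the frame of pocket1 below 0.019 m) or (horizontal distance between egg0 and pocket2 below 0.009 m and z of egg0 in the frame of pocket2 below 0.019 m) or (horizontal distance between egg0 and pocket3 below 0.009 m and z of egg0 in the frame of pocket3 below 0.019 m)) and ((horizontal distance between egg1 and pocket0 below 0.009 m and z of egg1 in the frame of pocket0 below 0.019 m) or (horizontal distance between egg1 and pocket1 below 0.009 m and z of egg1 in the frame of pocket1 below 0.019 m) or (horizontal distance between egg1 and pocket2 below 0.009 m and z of egg1 in the frame of pocket2 below 0.019 m) or (horizontal distance between egg1 and pocket3 below 0.009 m and z of egg1 in the frame of pocket3 below 0.019 m)) and ((horizontal distance between egg2 and pocket0 below 0.009 m and z of egg2 in the frame of pocket0 below 0.019 m) or (horizontal distance between egg2 and pocket1 below 0.009 m and z of egg2 in the frame of pocket1 below 0.019 m) or (horizontal distance between egg2 and pocket2 below 0.009 m and z of egg2 in the frame of pocket2 below 0.019 m) or (horizontal distance between egg2 and pocket3 below 0.009 m and z of egg2 in the frame of pocket3 below 0.019 m)) and ((horizontal distance between egg3 and pocket0 below 0.009 m and z of egg3 in the frame of pocket0 below 0.019 m) or (horizontal distance between egg3 and pocket1 below 0.009 m and z of egg3 in the frame of pocket1 below 0.019 m) or (horizontal distance between egg3 and pocket2 below 0.009 m and z of egg3 in the frame of pocket2 below 0.019 m) or (horizontal distance between egg3 and pocket3 below 0.009 m and z of egg3 in the frame of pocket3 below 0.019 m)) and linear speed of each of egg0, egg1, egg2, egg3 below 0.02 m/s); the robot touches nothing.
It fails at once if an egg pressed on the tray or the board hard enough to crack (over 20 N) (contact force between any of egg0, egg1, egg2, egg3 and tray above 20 N or contact force between any of egg0, egg1, egg2, egg3 and board above 20 N).
It fails at once if an egg squeezed hard by the fingers (both together over 130 N) (contact force between any of egg0, egg1, egg2, egg3 and the fingers above 130 N).
It fails at once if the door swung into the drawn-out tray (value of joint tray above 0.03 m and value of joint door below 1.2 rad).
It fails at once if the bowl, jar or timer shifted by over 4 cm (distance of any of bowl, jar, timer from where it was at the start of the episode above 0.04 m).
Of egg0, egg1, egg2, egg3 only 3 to 4 are there at a start; the rules pass over those that are not, and their reading is None.
At some moment in a run one of egg0, egg1, egg2, egg3 may be knocked a few centimetres aside while the robot is not near it.
It also fails if it takes over 210 s, if anything falls off the work surface, if the arm or the gripper's body presses on something with over 40 N, if the wrist force passes 120 N, or if a joint passes its speed limit or range.

## Working session

There is one attempt and no reset: what is moved stays moved. The work goes in short steps, Python scripts to look and compute and a shell command to move; the robot and the scene stay as the last step left them, time stands still between calls to the robot, and variables do not carry over. Pictures are saved under pics/ and viewed, and the job is handed in when it is done.

```bash
ls; mkdir -p pics; python3 - <<'E'
from bench import arm
import cv2
print(arm.read_state())
for n in ["scene","side","wrist"]:
    p=arm.camera_params(n)
    im,d=arm.get_image(n)
    cv2.imwrite(f"pics/{n}0.png",im)
    print(n,p)
E
```

```text
pics
{'clock': 0.0, 'joints': array([ 2.58582407e-01,  3.85558974e-01,  6.63959434e-03, -5.13199990e-04,
       -1.19400493e+00, -2.58628364e-01]), 'joint_vel': array([-0.00026546, -0.0003142 ,  0.00143224,  0.00071781, -0.00173977,
        0.0011524 ]), 'joint_efforts': array([-9.55001960e-04, -3.92286408e+01,  1.88399577e+01,  4.18616563e+00,
       -4.72148502e-03,  8.27910434e-07]), 'position': array([6.24796115e+02, 2.70674731e-02, 4.03622996e+02]), 'ee_rot': array([-0.70702317,  0.70718954,  0.0007411 , -0.00079983]), 'contact_force': array([ 0.81377312, -0.16200853,  0.04707852]), 'wrist_torque': array([-3.76453736e-02, -3.79736020e-05, -6.09241821e-02]), 'gripper_width': 85.50889452153858}
scene {'mtx': array([[444.9398689 ,   0.        , 273.82340539],
       [  0.        , 444.9398689 , 205.22016679],
       [  0.        ,   0.        ,   1.        ]]), 'R': array([[ 0.71157658,  0.70247267, -0.01381746],
       [ 0.57561119, -0.59412271, -0.56186294],
       [-0.40290262,  0.39185503, -0.82711493]]), 't': array([-389.41296758, -284.05692175, 1520.33988415])}
side {'mtx': array([[435.19068131,   0.        , 275.99483392],
       [  0.        , 435.19068131, 205.8100714 ],
       [  0.        ,   0.        ,   1.        ]]), 'R': array([[ 0.95525511, -0.29577159,  0.00261505],
       [-0.14802695, -0.48570036, -0.86150054],
       [ 0.25607752,  0.82256569, -0.50774992]]), 't': array([-545.17194274,  145.06055574, 1045.0644141 ])}
wrist {'mtx': array([[312.67946812,   0.        , 277.62229861],
       [  0.        , 312.67946812, 212.5208727 ],
       [  0.        ,   0.        ,   1.        ]]), 'R': array([[-9.99998675e-01,  2.08491008e-04,  1.61442685e-03],
       [ 6.41155595e-04,  9.62042099e-01,  2.72900329e-01],
       [-1.49624933e-03,  2.72901003e-01, -9.62040958e-01]]), 't': array([623.66412442, -36.0668066 , 377.7558839 ])}
```

View pics/scene0.png

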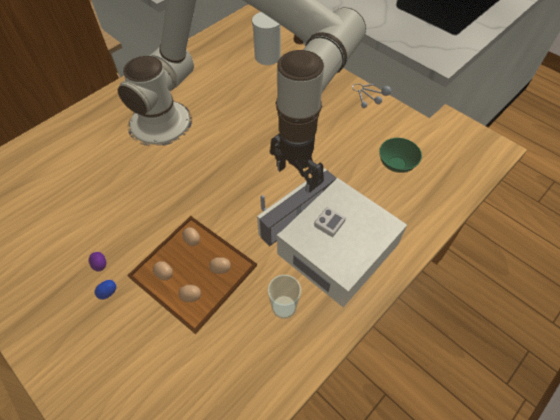

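View pics/side0.png

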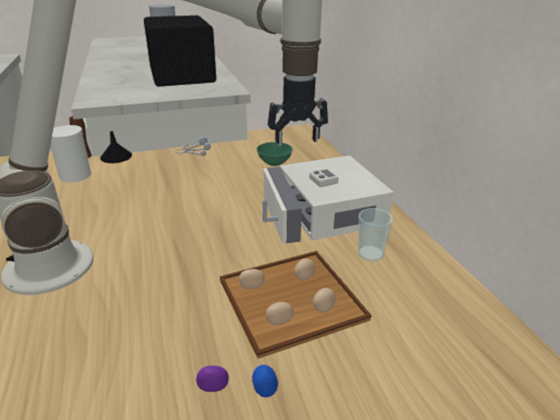

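View pics/wrist0.png

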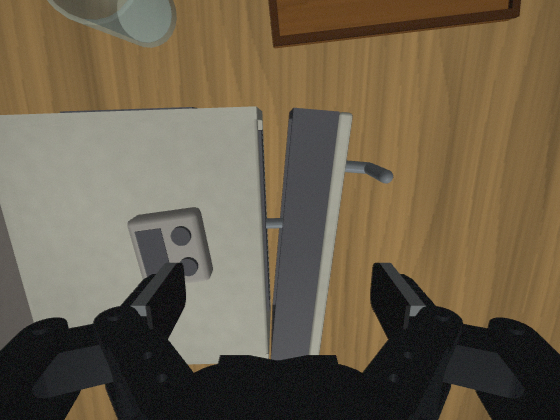

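```bash
cat > h.py <<'E'
from bench import arm
import numpy as np, cv2
def ray(p,px):
    d=p["R"].T@np.linalg.solve(p["mtx"],[px[0],px[1],1.]); return -p["R"].T@p["t"], d/np.linalg.norm(d)
def plane(p,px,z):
    c,d=ray(p,px); return c+d*(z-c[2])/d[2]
def tri(l):
    A=np.zeros((3,3));b=np.zeros(3);
    for p,px in l:
        c,d=ray(p,px);M=np.eye(3)-np.outer(d,d);A+=M;b+=M@c
    X=np.linalg.solve(A,b)
    res=[np.linalg.norm((np.eye(3)-np.outer(ray(p,px)[1],ray(p,px)[1]))@(X-ray(p,px)[0])) for p,px in l]
    return X,res
def shot(n,f,crop=None,sc=1):
    p=arm.camera_params(n);im,d=arm.get_image(n)
    q=im
    if crop: x0,y0,x1,y1=crop;q=im[y0:y1,x0:x1]
    if sc!=1:q=cv2.resize(q,None,fx=sc,fy=sc,interpolation=cv2.INTER_CUBIC)
    cv2.imwrite("pics/"+f,q);np.savez("pics/"+f[:-4]+".npz",im=im,d=d,**p);return p,im,d
def load(f):
    z=np.load("pics/"+f+".npz");return {k:z[k] for k in("mtx","R","t")},z["im"],z["d"]
def eggs(p,im,zc,amin=60,amax=20000):
    h=cv2.cvtColor(im,cv2.COLOR_BGR2HSV)
    m=cv2.inRange(im,(0,0,0),(255,255,255))
    return h
E
python3 - <<'E'
from h import *
p=arm.camera_params("wrist")
for n,px,z in [("cooler front -y",(257,107),105),("cooler front +y?",(268,355),105),("roof back -y",(0,116),105),("posttop",(389,176),110),("door front top free",(352,113),103),("door front low",(320,355),103),("traypost",(268,223),87)]:
    print(n,plane(p,px,z).round(1))
im=arm.get_image("scene")
ps=arm.camera_params("scene");pd=arm.camera_params("side")
print(tri([(ps,(263,198)),(pd,(265,201))]))
for l in [((191,236),(252,279)),((163,270),(279,313)),((220,265),(305,269)),((190,293),(324,300))]:
    print(tri([(ps,l[0]),(pd,l[1])]))
E
```

```text
cooler front -y [640.7 -81.7 105. ]
cooler front +y? [633.8 158.5 105. ]
roof back -y [850.6 -74.7 105. ]
posttop [529.9 -26.1 110. ]
door front top free [562.8 -77.1 103. ]
door front low [580.4 160.3 103. ]
traypost [633.2  22.9  87. ]
(array([533.66637367, -26.11017816, 105.02361533]), [np.float64(0.7657039404271466), np.float64(0.76570394042723)])
(array([ 445.15484808, -221.57559999,   30.4174127 ]), [np.float64(1.7099927551949314), np.float64(1.7099927551948835)])
(array([ 471.3271005 , -338.5748569 ,   29.59684761]), [np.float64(0.9381575761784384), np.float64(0.9381575761784325)])
(array([ 569.2056565 , -224.40097405,   31.0628474 ]), [np.float64(1.2548466508328), np.float64(1.2548466508329554)])
(array([ 572.40006044, -329.77895496,   29.0180219 ]), [np.float64(0.8203416885503156), np.float64(0.8203416885503254)])
```

```bash
python3 -m jog '[[[5,18,10,-10],[10,37,20,-20],[16,55,30,-30],[21,74,40,-40],[26,92,50,-50]]]' 60; python3 -m jog '[[[0,0,5,-10],[0,0,10,-20],[0,0,20,-30],[0,0,30,-36],[0,0,30,-36]]]'
```

```text
clock: 0.82
position: [532.1, -26.2, 353.7]
ee_rot: [0.941, -0.339, -0.001, 0.0]
contact_force: [0.5, 0.1, 0.4]
gripper_width: 59.8
clock: 1.45
position: [531.7, -26.2, 322.9]
ee_rot: [0.999, -0.033, -0.002, 0.0]
contact_force: [-0.4, -0.8, 0.7]
gripper_width: 59.7
```

```bash
python3 - <<'E'
from h import *
s=arm.read_state();print(s["position"],s["ee_rot"],s["joints"],s["gripper_width"])
shot("wrist","w1.png");shot("scene","s1.png",(150,100,430,310),2)
E
```

```text
[531.7191831  -26.22522255 322.88312482] [ 9.99460481e-01 -3.27879783e-02 -1.89980627e-03  2.94703075e-04] [ 2.55462785e-01  3.05916885e-01 -3.34411425e-01 -6.40498586e-04
 -9.34278518e-01  1.25012740e+00] 59.72990574615854
```

View pics/w1.png

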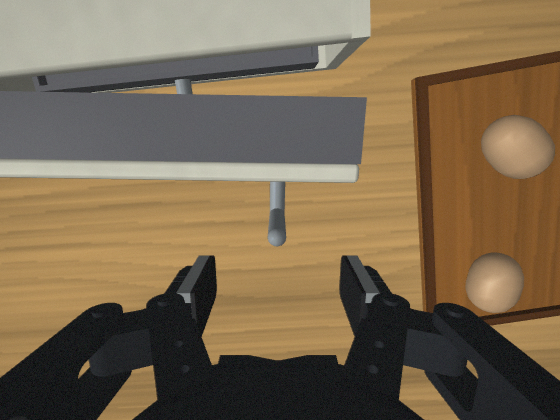

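View pics/s1.png

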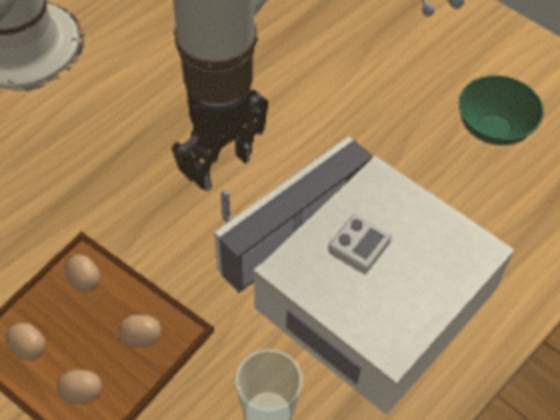

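```bash
python3 - <<'E'
from h import *
p,im,d=load("w1");q,_,_=load("wrist0") if 0 else (None,None,None)
print(plane(p,(277,238),108),tri([(p,(277,238)),(arm.camera_params("scene"),(263,197.5)),(arm.camera_params("side"),(265,202))]))
for z,px in [(103,(360,165)),(103,(0,160)),(105,(370,35)),(105,(0,78))]: print(plane(p,px,z).round(1))
R=cv2.Rodrigues(np.zeros(3))
from scipy.spatial.transform import Rotation as Ro
print(Ro.from_quat(arm.read_state()["ee_rot"]).as_matrix().round(4))
E
```

```text
[531.16750508 -25.26767548 108.        ] (array([531.70716226, -25.36931503, 103.47583253]), [np.float64(2.111713507763739), np.float64(0.8674029707530638), np.float64(1.6798515065003603)])
[572.6 -77.9 103. ]
[589.7 136.5 103. ]
[641.7 -82.2 105. ]
[633.8 120.8 105. ]
[[ 9.978e-01 -6.570e-02 -1.500e-03]
 [-6.570e-02 -9.978e-01 -2.000e-04]
 [-1.500e-03  3.000e-04 -1.000e+00]]
```

```bash
python3 -m jog '[[[0,-1,20,0],[0,-1,40,0],[0,-1,60,0],[0,-1,80,0],[0,-1,81,0]]]' ; python3 -m jog '[[[0,0,0,0],[0,0,0,0],[0,0,0,0],[0,0,0,0],[0,0,0,0]]]' 0;python3 -m jog '[[[0,0,0,0],[0,0,0,0],[0,0,0,0],[0,0,0,0],[0,0,0,0]]]'; python3 - <<'E'
from h import *
shot("wrist","w2.png")
E
```

```text
clock: 2.17
position: [531.9, -25.2, 242.1]
ee_rot: [0.999, -0.033, -0.002, 0.0]
contact_force: [0.7, -0.4, 0.2]
gripper_width: 60.5
clock: 2.8
position: [532.0, -25.4, 243.1]
ee_rot: [0.999, -0.033, -0.001, 0.001]
contact_force: [-2.1, -2.0, 5.5]
gripper_width: 10.4
clock: 3.42
position: [532.0, -25.4, 243.1]
ee_rot: [0.999, -0.033, -0.001, 0.001]
contact_force: [-0.4, -0.0, 1.9]
gripper_width: 10.5
```

View pics/w2.png

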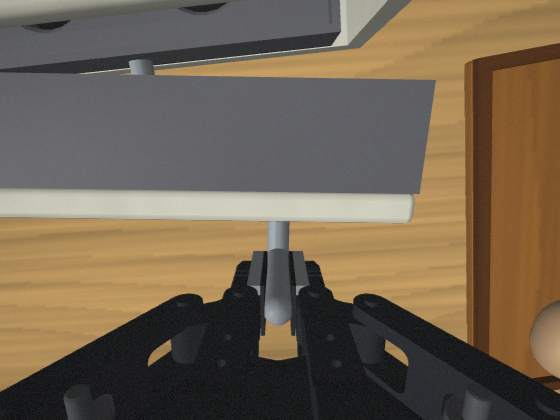

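```bash
python3 -m jog '[[[-20,-10,0,6],[-40,-22,0,12],[-58,-36,0,18],[-74,-52,0,24],[-89,-69,0,30]]]'
```

```text
clock: 4.1
position: [448.8, 50.9, 243.2]
ee_rot: [0.956, -0.292, 0.001, -0.001]
contact_force: [8.3, 4.4, -10.2]
gripper_width: 10.4
```

```bash
python3 -m jog '[[[-20,-10,0,6],[-40,-22,0,12],[-58,-36,0,18],[-74,-52,0,24],[-89,-69,0,30]]]';python3 -m jog '[[[-20,-10,0,6],[-40,-22,0,12],[-58,-36,0,18],[-74,-52,0,24],[-89,-69,0,30]]]'; python3 - <<'E'
from h import *
print(arm.read_state()["joints"])
shot("wrist","w3.png");shot("scene","s3.png",(150,100,430,310),2)
E
```

```text
clock: 4.72
position: [414.9, 159.6, 243.2]
ee_rot: [0.848, -0.531, 0.002, -0.004]
contact_force: [15.5, -0.6, -13.9]
gripper_width: 10.4
clock: 5.35
position: [440.2, 269.6, 243.2]
ee_rot: [-0.68, 0.733, -0.003, 0.005]
contact_force: [22.5, -13.0, -11.0]
gripper_width: 10.2
[ 0.8658529   0.38325214 -0.47109771  0.00992199 -0.70747581 -0.94730506]
```

View pics/s3.png

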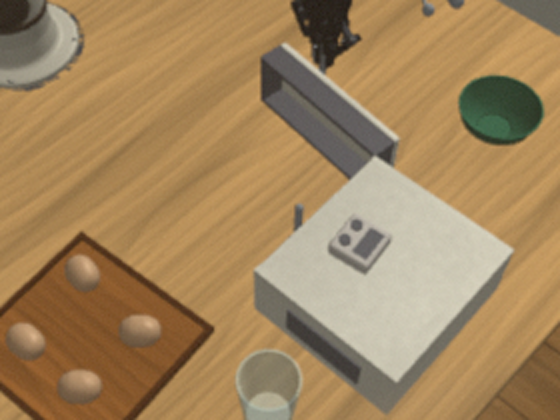

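View pics/w3.png

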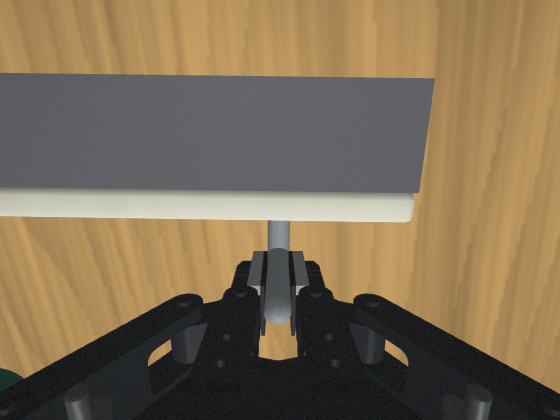

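```bash
python3 -m jog '[[[0,0,0,0],[0,0,0,0],[0,0,0,0],[0,0,0,0],[0,0,0,0]]]' 60; python3 -m jog '[[[0,0,-20,0],[0,0,-50,0],[0,0,-80,0],[0,0,-110,0],[0,0,-140,0]]]'; python3 - <<'E'
from h import *
print(arm.read_state()["joints"])
shot("side","d4.png",(200,120,480,330),2)
from scipy.spatial.transform import Rotation as Ro
print(Ro.from_quat(arm.read_state()["ee_rot"]).as_matrix().round(4))
E
```

```text
clock: 6.08
position: [440.7, 270.8, 243.3]
ee_rot: [-0.681, 0.732, -0.002, 0.006]
contact_force: [-0.4, 0.2, -0.5]
gripper_width: 60.2
clock: 6.7
position: [438.8, 270.0, 384.4]
ee_rot: [-0.681, 0.732, -0.002, 0.006]
contact_force: [0.7, 0.5, 0.1]
gripper_width: 60.2
[ 0.86851933  0.21221607 -0.29551753  0.00705663 -1.05180594 -0.94327094]
[[-0.0699 -0.9974  0.0189]
 [-0.9975  0.0701  0.0096]
 [-0.0109 -0.0181 -0.9998]]
```

View pics/d4.png

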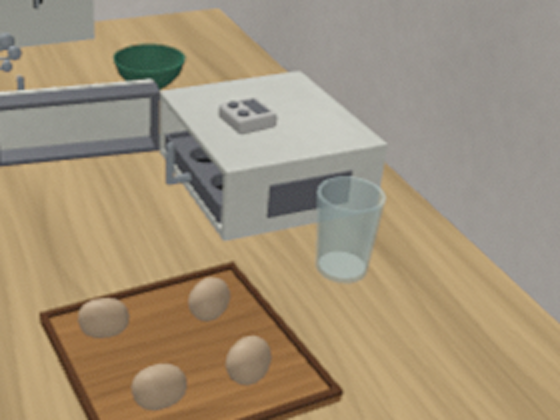

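```bash
cat >> h.py <<'E'
from scipy.spatial.transform import Rotation as Ro
def calc(G,jaw=None,off=155.):
    s=arm.read_state();R=Ro.from_quat(s["ee_rot"]).as_matrix()
    g=s["position"]+off*R[:,2]
    sh=R.T@(np.array(G)-g)
    out=[sh.round(1)]
    if jaw is not None:
        v=R.T@np.array([np.cos(jaw),np.sin(jaw),0]);a=np.degrees(np.arctan2(-v[0],v[1]))
        a=(a+90)%180-90; out.append(("spin",round(a,1),"or",round(a-180*np.sign(a),1)))
    print("grasp",g.round(1),"shift",*out,"j6",s["joints"][5].round(2),"w",round(s["gripper_width"],1))
E
python3 - <<'E'
from h import *
ps=arm.camera_params("scene");pd=arm.camera_params("side")
print(tri([(ps,(299.5,203.5)),(pd,(286,191))]))
calc([605,43,130],np.pi/2+.03)
E
```

```text
(array([610.6834932 ,  37.3113036 ,  89.20075837]), [np.float64(0.12937725678001516), np.float64(0.12937725677991754)])
grasp [442.6 272.1 234. ] shift [ 218.3 -176.2  104.8] ('spin', np.float64(84.3), 'or', np.float64(-95.7)) j6 -0.94 w 59.6
```

```bash
python3 -m jog '[[[44,-35,0,-10],[88,-70,0,-20],[131,-106,0,-30],[175,-141,0,-40],[218,-176,0,-50]]]';  python3 -m jog '[[[0,0,10,-10],[0,0,20,-20],[0,0,30,-30],[0,0,40,-40],[0,0,50,-46]]]'; python3 - <<'E'
from h import *
calc([609,40,100],np.pi/2+.03)
shot("wrist","w5.png")
E
```

```text
clock: 7.38
position: [598.2, 43.3, 389.8]
ee_rot: [0.923, -0.385, 0.007, -0.008]
contact_force: [0.1, 1.1, -0.2]
gripper_width: 60.2
clock: 8.0
position: [599.1, 43.7, 339.3]
ee_rot: [1.0, 0.008, 0.01, -0.005]
contact_force: [-0.2, -0.9, -0.2]
gripper_width: 60.2
grasp [602.   45.3 184.4] shift [ 5.3  6.2 84.4] ('spin', np.float64(-0.8), 'or', np.float64(179.2)) j6 1.25 w 60.2
```

View pics/w5.png

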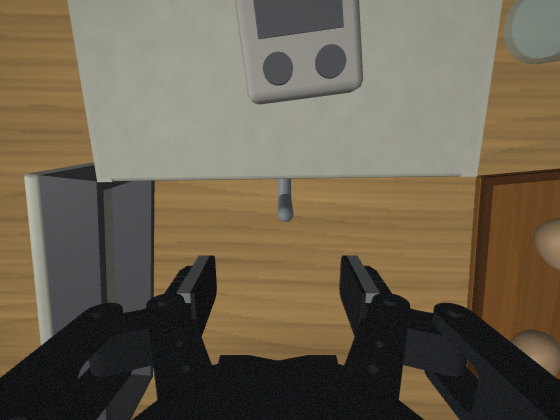

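```bash
python3 - <<'E'
from h import *
p,_,_=load("w5")
print(plane(p,(285.5,213),85), tri([(p,(285.5,213)),(arm.camera_params("scene"),(299.5,203.5)),(arm.camera_params("side"),(286,191))]))
for px in [(99,180),(478,176)]: print(plane(p,px,105).round(1))
for px in [(27,175),(154,180)]: print(plane(p,px,103).round(1))
calc([609,40,69])
E
```

```text
[609.14040758  41.19973136  85.        ] (array([610.35400573,  39.74333708,  87.56296206]), [np.float64(1.5991854896254873), np.float64(1.5808909542922165), np.float64(1.10140874985851)])
[634.7 165.3 105. ]
[641.7 -83.1 105. ]
[636.9 214.2 103. ]
[635.  129.6 103. ]
grasp [601.1  45.2 182.7] shift [  5.9   6.4 113.8] j6 1.25 w 60.3
```

```bash
python3 -m jog '[[[7,6,10,0],[7,6,35,0],[7,6,60,0],[7,6,90,0],[7,5,112,0]]]';  python3 -m jog '[[[0,0,0,0],[0,0,0,0],[0,0,0,0],[0,0,0,0],[0,0,0,0]]]' 0;python3 -m jog '[[[0,0,0,0],[0,0,0,0],[0,0,0,0],[0,0,0,0],[0,0,0,0]]]'; python3 - <<'E'
from h import *
calc([608,40.5,69],np.pi/2+.03)
shot("wrist","w6.png")
E
```

```text
clock: 8.68
position: [607.6, 39.5, 224.1]
ee_rot: [1.0, 0.008, 0.008, -0.005]
contact_force: [0.0, -0.5, -0.7]
gripper_width: 60.1
clock: 9.3
position: [608.2, 39.4, 225.4]
ee_rot: [1.0, 0.008, 0.009, -0.005]
contact_force: [0.4, -1.8, 4.2]
gripper_width: 9.8
clock: 9.93
position: [608.1, 39.4, 225.4]
ee_rot: [1.0, 0.008, 0.009, -0.005]
contact_force: [0.5, -1.6, 1.1]
gripper_width: 10.3
grasp [610.8  40.8  70.4] shift [-2.8  0.3  1.4] ('spin', np.float64(-0.8), 'or', np.float64(179.2)) j6 1.26 w 10.3
```

View pics/w6.png

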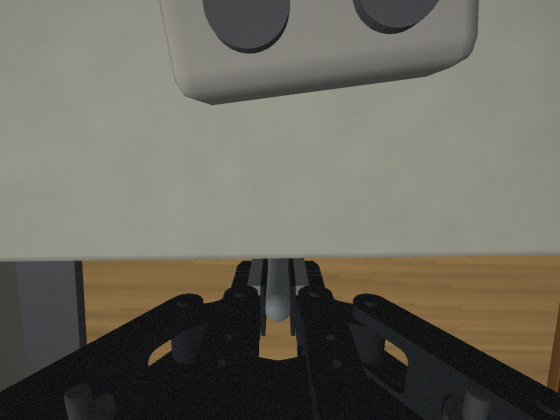

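```bash
python3 -m jog '[[[-20,0,0,0],[-50,1,-1,0],[-85,1,-2,0],[-120,1,-2,0],[-154,2,-3,0]]]';  python3 -m jog '[[[-1,0,0,0],[-2,0,0,0],[-3,0,0,0],[-3,0,0,0],[-3,0,0,0]]]'; python3 - <<'E'
from h import *
calc([608,40.5,69],np.pi/2+.03)
shot("wrist","w7.png");shot("scene","s7.png",(150,100,430,310),2)
E
```

```text
clock: 10.6
position: [452.8, 34.4, 225.4]
ee_rot: [1.0, 0.008, 0.008, -0.004]
contact_force: [1.2, 0.6, -4.1]
gripper_width: 9.8
clock: 11.22
position: [450.4, 34.3, 225.4]
ee_rot: [1.0, 0.008, 0.009, -0.004]
contact_force: [0.2, -2.5, 1.2]
gripper_width: 9.9
grasp [453.1  35.7  70.4] shift [154.9  -2.4   4.1] ('spin', np.float64(-0.8), 'or', np.float64(179.2)) j6 1.15 w 9.9
```

View pics/w7.png

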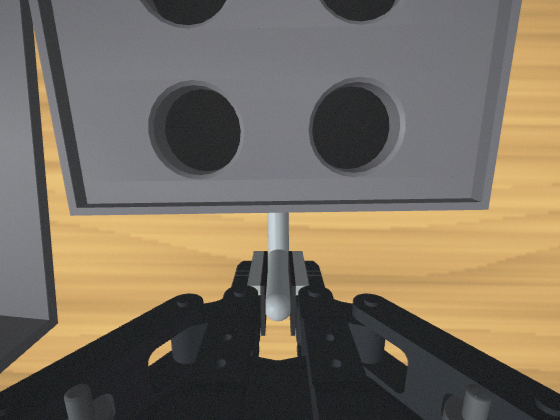

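View pics/s7.png

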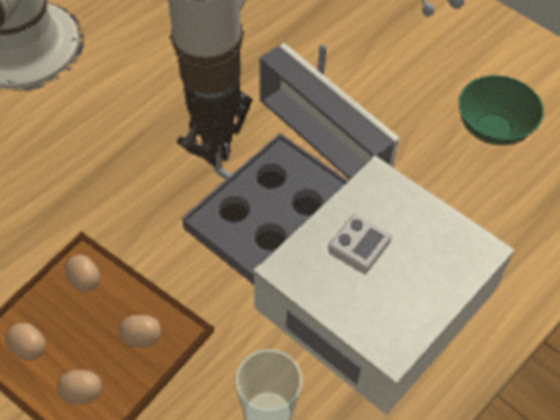

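```bash
python3 -m jog '[[[0,0,0,0],[0,0,0,0],[0,0,0,0],[0,0,0,0],[0,0,0,0]]]' 60;  python3 -m jog '[[[0,0,-20,0],[0,0,-60,0],[0,0,-100,0],[10,0,-140,0],[20,0,-180,0]]]'; python3 - <<'E'
from h import *
calc([608,40.5,69],np.pi/2+.03)
shot("wrist","w8.png");shot("scene","s8.png",(150,100,430,310),2)
E
```

```text
clock: 11.95
position: [450.2, 34.4, 225.4]
ee_rot: [1.0, 0.008, 0.009, -0.004]
contact_force: [0.6, 0.9, 0.0]
gripper_width: 60.2
clock: 12.58
position: [466.9, 32.9, 407.2]
ee_rot: [1.0, 0.008, 0.009, -0.005]
contact_force: [0.4, 0.4, -1.1]
gripper_width: 59.9
grasp [469.6  34.4 252.2] shift [135.2  -2.3 185.7] ('spin', np.float64(-0.8), 'or', np.float64(179.2)) j6 1.17 w 59.9
```

View pics/w8.png

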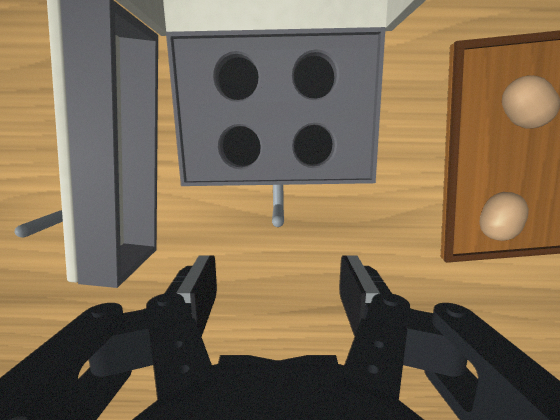

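```bash
python3 - <<'E'
from h import *
p,im,d=load("w8")
q=cv2.resize(im[20:240,150:400],None,fx=3,fy=3,interpolation=cv2.INTER_CUBIC)
cv2.imwrite("pics/w8c.png",cv2.convertScaleAbs(q[:600,:],alpha=2))
print("post",plane(p,(277.5,221),85))
for px in [(170,37),(385,32),(183,184),(376,181)]: print("rim",plane(p,px,44).round(1))
def cool(x,y,yaw=.028,M=(638.2,41.1)):
    c,s=np.cos(yaw),np.sin(yaw);return np.array([M[0]+c*x-s*y,M[1]+s*x+c*y])
for x in(-117.5,-47.5):
  for y in(-40,40):print(x,y,cool(x,y).round(1))
g=cv2.cvtColor(im,cv2.COLOR_BGR2GRAY)
for T in (35,45,55,65):
  m=(g<T).astype(np.uint8); m[:,:185]=0;m[:,370:]=0;m[:45]=0;m[175:]=0
  n,l,st,c=cv2.connectedComponentsWithStats(m)
  for i in range(1,n):
    if st[i,4]>300: print(T,st[i],c[i].round(1),plane(p,c[i],35).round(1))
E
```

```text
post [450.33552057  36.33412297  85.        ]
rim [620.7 142.7  44. ]
rim [627.8 -63.   44. ]
rim [478. 139.  44.]
rim [484.8 -68.2  44. ]
-117.5 -40 [521.9  -2.2]
-117.5 40 [519.6  77.8]
-47.5 -40 [ 5.918e+02 -2.000e-01]
-47.5 40 [589.6  79.8]
45 [ 218   57   40   43 1299] [237.8  78. ] [586.3  79.2  35. ]
45 [ 294   56   40   42 1317] [313.6  76.6] [588.8   2.3  35. ]
45 [ 294  125   38   40 1163] [312.7 144.5] [5.215e+02 3.000e-01 3.500e+01]
45 [ 223  127   37   39 1149] [241.  145.8] [518.9  77.   35. ]
55 [ 294   52   40   46 1398] [313.3  76. ] [589.4   2.6  35. ]
55 [ 216   54   42   46 1457] [236.5  76.9] [587.4  80.6  35. ]
55 [ 294  125   38   40 1208] [312.6 144.6] [5.214e+02 4.000e-01 3.500e+01]
55 [ 220  126   40   41 1231] [240.2 145.7] [519.   77.8  35. ]
65 [ 293   52   41   47 1471] [313.1  75.4] [589.9   2.9  35. ]
65 [ 214   54   44   46 1561] [235.8  76.6] [587.7  81.3  35. ]
65 [ 293  125   40   41 1254] [312.5 144.7] [5.212e+02 5.000e-01 3.500e+01]
65 [ 219  126   41   41 1321] [239.4 146.1] [518.6  78.7  35. ]
```

View pics/w8c.png

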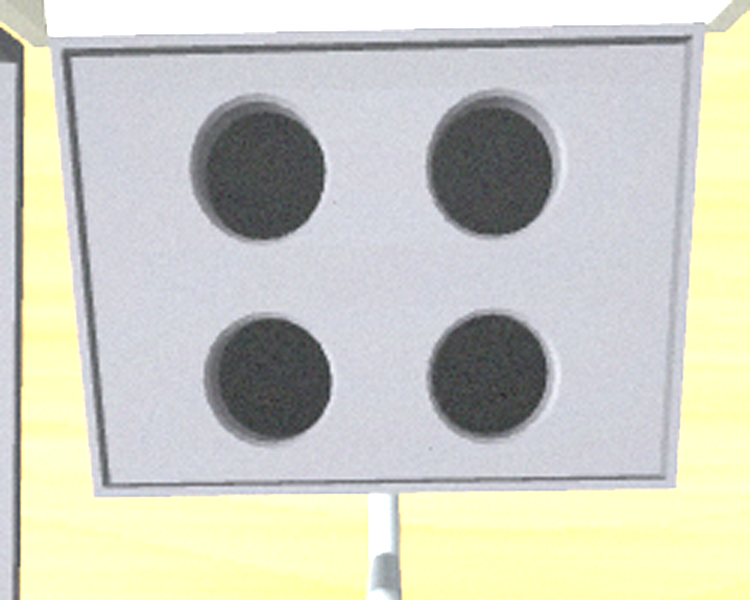

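```bash
python3 - <<'E'
from h import *
p,im,d=load("w8")
for px in [(314,145.3),(239.7,146.2),(315.3,74.5),(236.2,75.7)]: print(plane(p,px,35).round(1),plane(p,px,36).round(1), d[int(px[1]),int(px[0])])
# depth-based rim/top check
for px in [(277,110),(277,165),(200,110),(360,110)]:
    x=(px[0]-p["mtx"][0,2])/p["mtx"][0,0];y=(px[1]-p["mtx"][1,2])/p["mtx"][1,1];z=d[px[1],px[0]]
    print(px,(p["R"].T@(np.array([x,y,1])*z-p["t"])).round(1))
E
```

```text
[520.7  -1.2  35. ] [520.7  -1.1  36. ] 353.2049
[518.5  78.4  35. ] [518.5  78.2  36. ] 354.0237
[590.8   0.7  35. ] [590.6   0.8  36. ] 333.54868
[588.5  80.8  35. ] [588.3  80.7  36. ] 334.82114
(277, 110) [556.   38.9  34.2]
(277, 165) [499.   38.1  34.6]
(200, 110) [554.8 119.3  34.7]
(360, 110) [557.3 -47.5  34.3]
```

```bash
python3 -m jog '[[[-6,60,0,0],[-12,120,0,0],[-18,180,0,0],[-25,240,0,0],[-30,300,0,0]]]' 70; python3 - <<'E'
from h import *
calc([440,-275,250])
shot("wrist","w9.png");shot("scene","s9.png");shot("side","d9.png")
E
```

```text
clock: 13.3
position: [442.7, -268.8, 405.6]
ee_rot: [1.0, 0.008, 0.013, -0.006]
contact_force: [0.5, 0.6, -0.2]
gripper_width: 70.2
grasp [ 446.9 -266.9  250.7] shift [-7.   8.   0.4] j6 1.83 w 70.2
```

View pics/w9.png

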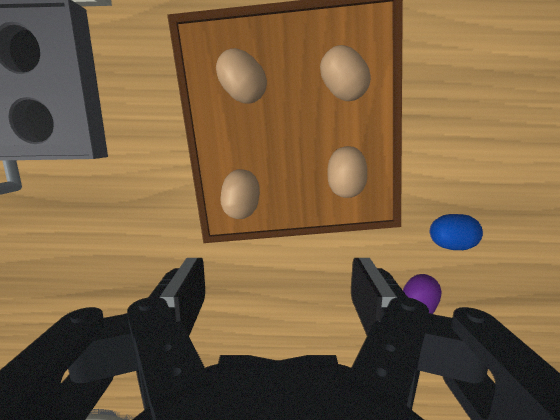

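```bash
cat >> h.py <<'E'
def eggmask(im):
    h=cv2.cvtColor(im,cv2.COLOR_BGR2HSV)
    hh,s,v=cv2.split(h)
    return ((s<125)&(s>35)&(v>110)&(hh<25)).astype(np.uint8)
def findeggs(p,im,z=30.,roi=None,amin=500,amax=30000,show=True,lim=(380,650,-420,-150)):
    m=eggmask(im)
    m=cv2.morphologyEx(m,cv2.MORPH_OPEN,np.ones((5,5)))
    cs,_=cv2.findContours(m,cv2.RETR_EXTERNAL,cv2.CHAIN_APPROX_NONE);out=[]
    for c in cs:
        a=cv2.contourArea(c)
        if not amin<a<amax: continue
        c=cv2.convexHull(c)
        w=np.array([plane(p,q[0]+0.,z)[:2] for q in c],np.float32)
        (cx,cy),(a1,a2),an=cv2.fitEllipse(w)
        if not(lim[0]<cx<lim[1] and lim[2]<cy<lim[3]):continue
        long=np.radians(an+90) if a2>a1 else np.radians(an)
        M=cv2.moments(c);u=(M["m10"]/M["m00"],M["m01"]/M["m00"])
        out.append((cx,cy,max(a1,a2),min(a1,a2),long,u))
        if show:print("egg px",np.round(u,1),"xy",round(cx,1),round(cy,1),"size",round(max(a1,a2),1),round(min(a1,a2),1),"long axis deg",round(np.degrees(long)%180,1),"area",a)
    return out
E
python3 - <<'E'
from h import *
for n in("w9","s9","d9"):
    p,im,d=load(n);print(n);findeggs(p,im,amin=80)
E
```

```text
w9
egg px [236.3 194.3] xy 443.9 -217.4 size 56.0 36.6 long axis deg 173.7 area 1159.0
egg px [345.5 171.9] xy 471.2 -338.1 size 56.3 41.1 long axis deg 7.1 area 1437.5
egg px [236.9  74.8] xy 568.9 -220.0 size 53.4 38.3 long axis deg 28.5 area 1574.5
egg px [342.8  72.1] xy 573.1 -328.4 size 54.0 42.7 long axis deg 33.6 area 1805.0
s9
egg px [189.2 292.6] xy 570.2 -329.7 size 56.8 44.2 long axis deg 36.3 area 257.0
egg px [162.2 270.3] xy 469.7 -339.4 size 58.4 43.4 long axis deg 179.9 area 237.0
egg px [219.5 264.6] xy 566.1 -223.9 size 54.9 48.5 long axis deg 33.8 area 224.5
egg px [190.8 235.9] xy 442.4 -220.4 size 58.7 42.2 long axis deg 165.3 area 201.0
d9
```

```bash
python3 - <<'E'
from h import *
p,im,d=load("w9");h=cv2.cvtColor(im,cv2.COLOR_BGR2HSV)
print([tuple(h[190,x]) for x in range(215,268,3)])
p,im,d=load("d9");h=cv2.cvtColor(im,cv2.COLOR_BGR2HSV)
print([tuple(h[279,x]) for x in range(236,272,3)])
cv2.imwrite("pics/d9c.png",cv2.resize(im[230:380,190:390],None,fx=3,fy=3))
E
```

```text
[(np.uint8(15), np.uint8(170), np.uint8(138)), (np.uint8(15), np.uint8(163), np.uint8(138)), (np.uint8(16), np.uint8(111), np.uint8(163)), (np.uint8(16), np.uint8(95), np.uint8(198)), (np.uint8(15), np.uint8(90), np.uint8(210)), (np.uint8(17), np.uint8(85), np.uint8(215)), (np.uint8(16), np.uint8(84), np.uint8(209)), (np.uint8(16), np.uint8(89), np.uint8(191)), (np.uint8(16), np.uint8(92), np.uint8(175)), (np.uint8(16), np.uint8(96), np.uint8(160)), (np.uint8(16), np.uint8(91), np.uint8(145)), (np.uint8(17), np.uint8(89), np.uint8(129)), (np.uint8(15), np.uint8(91), np.uint8(115)), (np.uint8(16), np.uint8(87), np.uint8(105)), (np.uint8(15), np.uint8(83), np.uint8(98)), (np.uint8(15), np.uint8(163), np.uint8(138)), (np.uint8(16), np.uint8(174), np.uint8(138)), (np.uint8(15), np.uint8(174), np.uint8(135))]
[(np.uint8(15), np.uint8(138), np.uint8(164)), (np.uint8(15), np.uint8(90), np.uint8(148)), (np.uint8(16), np.uint8(74), np.uint8(144)), (np.uint8(17), np.uint8(73), np.uint8(143)), (np.uint8(17), np.uint8(68), np.uint8(147)), (np.uint8(16), np.uint8(71), np.uint8(148)), (np.uint8(17), np.uint8(70), np.uint8(145)), (np.uint8(17), np.uint8(71), np.uint8(144)), (np.uint8(17), np.uint8(72), np.uint8(141)), (np.uint8(15), np.uint8(71), np.uint8(125)), (np.uint8(15), np.uint8(142), np.uint8(163)), (np.uint8(15), np.uint8(141), np.uint8(156))]
```

```bash
sed -i 's/return ((s<125)&(s>35)&(v>110)&(hh<25))/return ((s<120)\&(s>45)\&(v>70)\&(hh<25)\&(hh>10))/' h.py
python3 - <<'E'
from h import *
for n in("w9","s9","d9"):
    p,im,d=load(n);print(n);findeggs(p,im,amin=80)
E
```

```text
w9
egg px [239.5 193.9] xy 444.4 -220.8 size 57.6 43.8 long axis deg 169.5 area 1471.0
egg px [346.9 171.8] xy 471.4 -339.7 size 57.1 44.6 long axis deg 7.8 area 1580.5
egg px [240.8  75.5] xy 568.3 -223.9 size 57.5 43.7 long axis deg 44.4 area 1950.0
egg px [344.7  72.6] xy 572.5 -330.5 size 57.0 44.9 long axis deg 42.5 area 2009.0
s9
egg px [189.5 292.7] xy 570.7 -330.2 size 55.5 44.5 long axis deg 32.7 area 249.0
egg px [162.4 270.1] xy 469.7 -338.9 size 58.2 42.7 long axis deg 1.2 area 229.5
egg px [219.6 264.9] xy 566.5 -223.8 size 54.7 47.2 long axis deg 40.0 area 233.5
egg px [190.7 236. ] xy 442.9 -220.6 size 60.2 40.7 long axis deg 163.4 area 198.0
d9
```

```bash
python3 - <<'E'
from h import *
calc([568,-224,110],np.radians(134))
print(arm.read_state()["joints"])
E
```

```text
grasp [ 446.5 -267.5  249.9] shift [118.4 -40.5 143.4] ('spin', np.float64(-43.4), 'or', np.float64(136.6)) j6 1.83 w 70.2
[-0.23786198  0.19954891 -0.24740229 -0.02013611 -1.10238422  1.82812906]
```

```bash
python3 -m jog '[[[24,-8,12,10],[47,-16,24,20],[71,-24,36,30],[95,-32,48,40],[118,-40,60,50]]]' 70;  python3 -m jog '[[[0,0,0,10],[0,0,0,20],[0,0,0,30],[0,0,0,40],[0,0,0,50]]]'; python3 -m jog '[[[0,0,10,10],[0,0,20,20],[0,0,30,30],[0,0,30,36],[0,0,30,36]]]'; python3 - <<'E'
from h import *
calc([568,-224,34],np.radians(134))
p,im,d=shot("wrist","w10.png");findeggs(p,im)
E
```

```text
clock: 14.08
position: [562.4, -225.5, 347.4]
ee_rot: [0.908, -0.42, 0.008, -0.011]
contact_force: [-0.6, -0.2, -0.0]
gripper_width: 70.1
clock: 14.7
position: [562.3, -223.9, 346.9]
ee_rot: [-0.644, 0.765, -0.002, 0.013]
contact_force: [0.1, 0.0, 0.2]
gripper_width: 70.2
clock: 15.32
position: [563.0, -222.1, 316.4]
ee_rot: [-0.377, 0.926, 0.002, 0.013]
contact_force: [0.3, -0.4, 0.1]
gripper_width: 69.8
grasp [ 566.4 -219.9  161.4] shift [  5.   -3.4 127.4] ('spin', np.float64(0.3), 'or', np.float64(-179.7)) j6 -0.67 w 69.8
egg px [272.5 202.3] xy 568.4 -223.9 size 59.0 43.8 long axis deg 44.4 area 2665.5
egg px [169.2 112.6] xy 572.6 -330.7 size 57.4 46.3 long axis deg 42.8 area 3540.5
egg px [390.2  92.1] xy 444.2 -220.6 size 58.8 44.5 long axis deg 168.0 area 3744.5
egg px [246.1  16.1] xy 469.0 -341.3 size 63.1 46.2 long axis deg 14.4 area 1953.0
```

View pics/w10.png

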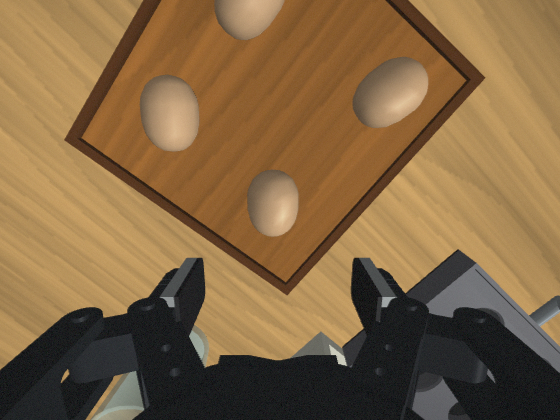

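```bash
python3 - <<'E'
from h import *
ps=arm.camera_params("scene");pd=arm.camera_params("side")
print(plane(ps,(285,287),110),plane(pd,(374.5,216),110),plane(ps,(284,308),5),plane(pd,(372,253),5))
E
```

```text
[ 758.38614575 -173.95704336  110.        ] [ 760.97847284 -178.38009892  110.        ] [ 764.9614145 -183.4398377    5.       ] [ 763.99862086 -185.42543428    5.        ]
```

```bash
python3 -m jog '[[[5,-3,30,0],[5,-3,60,0],[5,-3,90,0],[5,-3,115,0],[5,-3,127,0]]]' ;  python3 -m jog '[[[0,0,0,0],[0,0,0,0],[0,0,0,0],[0,0,0,0],[0,0,0,0]]]' 38; python3 -m jog '[[[0,0,-5,0],[0,0,-20,0],[0,0,-50,0],[0,0,-90,0],[0,0,-130,0]]]'; python3 - <<'E'
from h import *
calc([590.5,0.5,150],np.pi/2+.028)
p,im,d=shot("wrist","w11.png")
E
```

```text
clock: 16.0
position: [564.1, -225.7, 188.2]
ee_rot: [-0.378, 0.926, 0.003, 0.012]
contact_force: [0.1, 0.4, -0.5]
gripper_width: 70.1
clock: 16.62
position: [564.4, -225.7, 189.1]
ee_rot: [-0.378, 0.926, 0.002, 0.013]
contact_force: [0.2, 0.4, 4.2]
gripper_width: 40.2
clock: 17.25
position: [561.3, -227.5, 321.1]
ee_rot: [-0.378, 0.926, 0.002, 0.013]
contact_force: [0.2, -0.5, -0.9]
gripper_width: 40.4
grasp [ 564.7 -225.4  166.1] shift [-176.1  143.3   19.8] ('spin', np.float64(42.8), 'or', np.float64(-137.2)) j6 -0.66 w 40.4
```

View pics/w11.png

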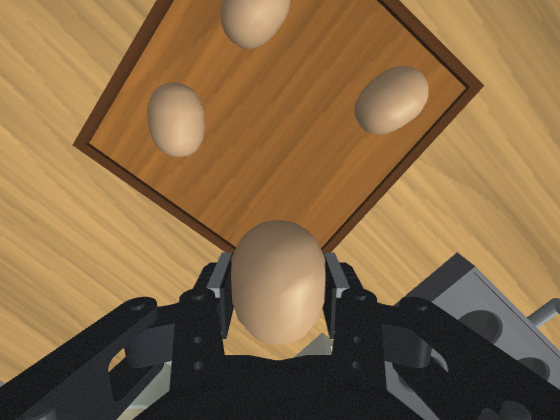

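```bash
python3 -m jog '[[[-35,29,4,8],[-70,57,8,17],[-106,86,12,26],[-141,115,16,34],[-176,143,20,43]]]' ; python3 - <<'E'
from h import *
calc([590.5,0.5,55],np.pi/2+.028)
p,im,d=shot("wrist","w12.png")
E
```

```text
clock: 17.92
position: [588.3, -1.2, 311.5]
ee_rot: [-0.011, 1.0, 0.005, 0.017]
contact_force: [0.5, -0.2, -0.4]
gripper_width: 39.9
grasp [5.936e+02 4.000e-01 1.566e+02] shift [  6.5  -0.8 101.5] ('spin', np.float64(-0.4), 'or', np.float64(179.6)) j6 -1.82 w 39.9
```

View pics/w12.png

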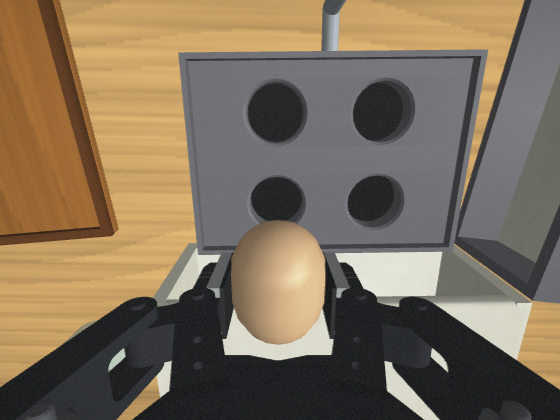

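```bash
python3 - <<'E'
from h import *
p,_,_=load("w8");q,_,_=load("w12")
for a,b in [((314,145.3),(276.5,112)),((239.7,146.2),(383.5,110)),((236.2,75.7),(376,201)),((315.3,74.5),(277.5,202))]:
    print(plane(q,b,35).round(1),tri([(p,a),(q,b)]))
E
```

```text
[ 5.197e+02 -2.000e-01  3.500e+01] (array([ 5.20268081e+02, -4.89425746e-01,  3.91851943e+01]), [np.float64(0.6337691439500979), np.float64(0.6337691439501086)])
[516.5  78.9  35. ] (array([517.51096319,  78.49250605,  35.54244252]), [np.float64(0.9845557309967214), np.float64(0.9845557309966783)])
[586.4  81.6  35. ] (array([587.75476008,  81.5682978 ,  33.58156818]), [np.float64(1.1036028641932516), np.float64(1.1036028641931408)])
[588.8   2.   35. ] (array([590.44276387,   1.24057142,  32.03491728]), [np.float64(1.1454456817259948), np.float64(1.145445681726057)])
```

```bash
python3 -m jog '[[[5,-1,25,0],[6,-1,50,0],[6,-1,70,0],[6,-1,85,0],[6,-1,95,0]]]' ; python3 - <<'E'
from h import *
calc([590,0.8,53.5],np.pi/2+.028)
p,im,d=shot("wrist","w13.png")
E
```

```text
clock: 18.6
position: [586.4, 2.6, 215.6]
ee_rot: [-0.011, 1.0, 0.005, 0.018]
contact_force: [0.6, -0.2, -0.2]
gripper_width: 40.1
grasp [591.9   4.3  60.7] shift [ 2.2 -3.6  7.1] ('spin', np.float64(-0.4), 'or', np.float64(179.6)) j6 -1.83 w 40.1
```

View pics/w13.png

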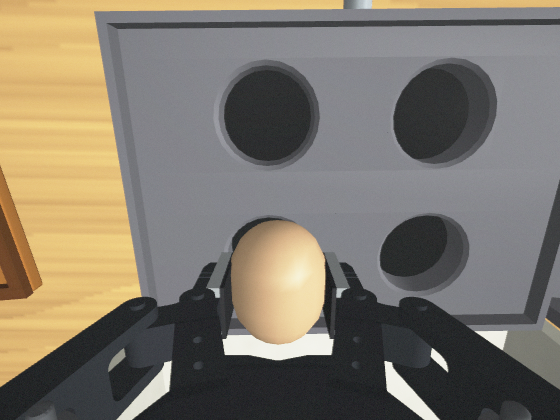

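```bash
python3 -m jog '[[[1,-2,0,0],[2,-3,2,0],[2,-4,4,0],[2,-4,6,0],[2,-4,6,0]]]' ; python3 - <<'E'
from h import *
calc([590,0.8,53.5],np.pi/2+.028)
p,im,d=shot("wrist","w14.png")
E
```

```text
clock: 19.27
position: [584.8, -1.4, 208.7]
ee_rot: [-0.011, 1.0, 0.005, 0.017]
contact_force: [0.3, -0.7, 0.6]
gripper_width: 40.0
grasp [5.902e+02 3.000e-01 5.380e+01] shift [0.2 0.5 0.3] ('spin', np.float64(-0.4), 'or', np.float64(179.6)) j6 -1.82 w 40.0
```

View pics/w14.png

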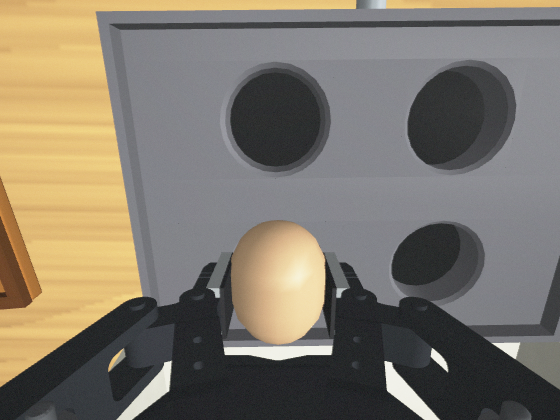

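```bash
python3 -m jog '[[[0,0,0,0],[0,0,0,0],[0,0,0,0],[0,0,0,0],[0,0,0,0]]]' 56; python3 -m jog '[[[0,0,-8,0],[0,0,-25,0],[0,0,-55,0],[0,0,-90,0],[0,0,-120,0]]]'; python3 - <<'E'
from h import *
p,im,d=shot("wrist","w15.png");findeggs(p,im,z=49,lim=(450,650,-60,140))
p,im,d=shot("scene","s15.png");findeggs(p,im,z=49,lim=(450,650,-60,140),amin=80)
findeggs(p,im,z=30,amin=80)
calc([572,-330.5,110],np.radians(132))
E
```

```text
clock: 19.95
position: [584.8, -1.4, 208.7]
ee_rot: [-0.011, 1.0, 0.005, 0.017]
contact_force: [-0.1, -1.0, 0.9]
gripper_width: 55.8
clock: 20.58
position: [580.5, -2.8, 331.6]
ee_rot: [-0.011, 1.0, 0.006, 0.019]
contact_force: [0.8, 0.0, 0.4]
gripper_width: 55.9
egg px [277.8 208.5] xy 590.2 1.4 size 59.1 43.8 long axis deg 1.7 area 2720.0
egg px [284.4 214.4] xy 587.7 2.0 size 60.5 49.2 long axis deg 161.8 area 231.0
egg px [189.5 292.7] xy 570.5 -329.9 size 55.7 44.4 long axis deg 35.9 area 249.0
egg px [162.4 270.1] xy 469.8 -338.8 size 58.3 42.3 long axis deg 179.4 area 228.5
egg px [190.7 235.9] xy 442.5 -220.5 size 59.1 40.9 long axis deg 164.2 area 196.0
grasp [588.3  -0.7 179.5] shift [  26.7 -330.1   64.5] ('spin', np.float64(-40.7), 'or', np.float64(139.3)) j6 -1.82 w 55.8
```

View pics/w15.png

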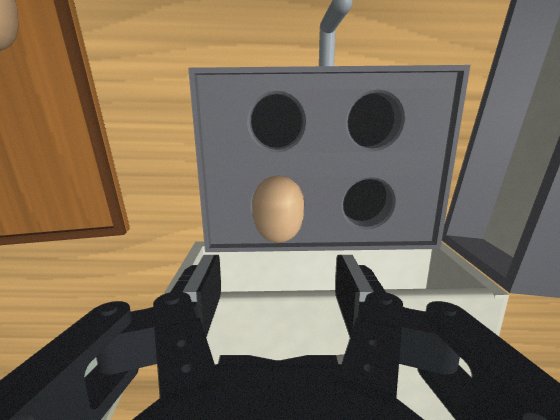

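```bash
python3 -m jog '[[[5,-55,0,-8],[10,-115,0,-16],[16,-175,0,-25],[21,-235,0,-33],[27,-295,10,-41]]]' 70; python3 - <<'E'
from h import *
p,im,d=shot("wrist","w16.png");findeggs(p,im)
calc([572,-330.5,110],np.radians(132))
E
```

```text
clock: 21.3
position: [561.4, -299.9, 321.1]
ee_rot: [-0.363, 0.932, -0.003, 0.024]
contact_force: [0.7, 0.3, 0.8]
gripper_width: 70.3
egg px [249.2 177.8] xy 572.5 -330.0 size 58.3 44.0 long axis deg 41.4 area 2724.5
egg px [457.  154.2] xy 444.2 -220.2 size 59.7 47.3 long axis deg 157.7 area 3397.5
egg px [328.2  72.2] xy 471.4 -339.5 size 57.5 44.0 long axis deg 5.8 area 3761.5
grasp [ 566.5 -304.   163.6] shift [ 16.  -22.1  53.5] ('spin', np.float64(0.5), 'or', np.float64(-179.5)) j6 -0.56 w 70.0
```

```bash
python3 -m jog '[[[8,-11,15,0],[16,-22,30,0],[16,-22,45,0],[16,-22,53,0],[16,-22,53,0]]]'; python3 - <<'E'
from h import *
p,im,d=shot("wrist","w17.png");findeggs(p,im)
calc([572.5,-330.2,34],np.radians(132))
E
```

```text
clock: 21.98
position: [565.4, -331.1, 264.5]
ee_rot: [-0.363, 0.932, -0.002, 0.022]
contact_force: [0.4, -0.2, -0.9]
gripper_width: 70.1
egg px [277.5 223.2] xy 572.8 -329.7 size 60.0 44.1 long axis deg 42.5 area 4061.0
egg px [526.1 197.8] xy 444.1 -219.7 size 63.3 50.8 long axis deg 144.2 area 4483.0
egg px [381.6  96. ] xy 471.0 -339.0 size 58.1 45.0 long axis deg 2.1 area 6030.5
grasp [ 572.3 -329.6  110.5] shift [ 3.2  1.1 76.4] ('spin', np.float64(0.6), 'or', np.float64(-179.4)) j6 -0.52 w 69.9
```

```bash
python3 -m jog '[[[1,1,20,0],[3,1,40,0],[3,1,60,0],[3,1,72,0],[3,1,76,0]]]';  python3 -m jog '[[[0,0,0,0],[0,0,0,0],[0,0,0,0],[0,0,0,0],[0,0,0,0]]]' 38; python3 - <<'E'
from h import *
calc([572.5,-330.2,34],np.radians(132))
E
python3 -m jog '[[[0,0,-5,0],[0,0,-20,0],[0,0,-50,0],[0,0,-90,0],[0,0,-130,0]]]'; python3 - <<'E'
from h import *
calc([588,81,150],np.pi/2+.028)
p,im,d=shot("wrist","w18.png")
E
```

```text
clock: 22.65
position: [566.1, -331.6, 189.2]
ee_rot: [-0.363, 0.932, -0.003, 0.022]
contact_force: [0.8, -0.1, -0.5]
gripper_width: 69.9
clock: 23.28
position: [566.6, -331.7, 190.5]
ee_rot: [-0.363, 0.931, -0.004, 0.023]
contact_force: [-0.0, -0.1, 6.0]
gripper_width: 40.2
grasp [ 573.6 -330.1   35.6] shift [1.  0.8 1.6] ('spin', np.float64(0.6), 'or', np.float64(-179.4)) j6 -0.52 w 40.2
clock: 23.9
position: [560.4, -333.0, 322.0]
ee_rot: [-0.363, 0.931, -0.004, 0.023]
contact_force: [0.1, -0.9, -0.3]
gripper_width: 40.0
grasp [ 567.4 -331.4  167.2] shift [-293.5  290.1   22.2] ('spin', np.float64(41.0), 'or', np.float64(-139.0)) j6 -0.52 w 40.0
```

View pics/w18.png

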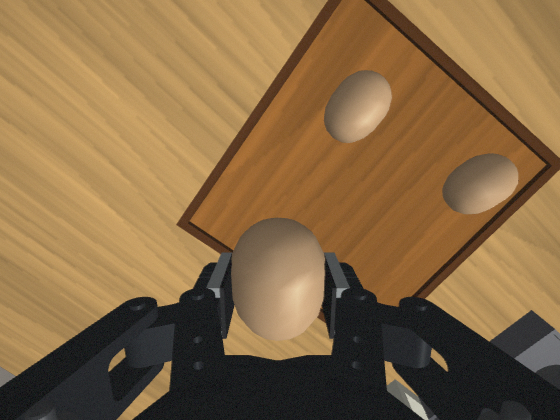

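```bash
python3 -m jog '[[[-40,39,0,8],[-82,81,0,16],[-125,123,0,24],[-168,166,0,32],[-210,207,0,41]]]'; python3 - <<'E'
from h import *
calc([588,81,150],np.pi/2+.028)
E
```

```text
clock: 24.58
position: [575.1, -37.4, 331.8]
ee_rot: [-0.012, 1.0, 0.002, 0.028]
contact_force: [0.3, -1.4, 0.3]
gripper_width: 40.1
grasp [583.8 -36.7 177.1] shift [ -5.6 117.5  27.8] ('spin', np.float64(-0.2), 'or', np.float64(179.8)) j6 -1.77 w 40.1
```

```bash
python3 -m jog '[[[-2,35,8,0],[-4,75,18,0],[-6,110,28,0],[-6,118,40,0],[-6,118,50,0]]]'; python3 - <<'E'
from h import *
calc([588,81,62],np.pi/2+.028)
E
```

```text
clock: 25.2
position: [580.8, 81.0, 282.1]
ee_rot: [-0.012, 1.0, 0.002, 0.028]
contact_force: [-1.1, 0.0, -0.7]
gripper_width: 40.3
grasp [589.4  81.7 127.4] shift [ 5.1 -0.8 65.2] ('spin', np.float64(-0.2), 'or', np.float64(179.8)) j6 -1.98 w 40.3
```

```bash
python3 -m jog '[[[2,-1,15,0],[4,-1,30,0],[5,-1,45,0],[5,-1,60,0],[5,-1,65,0]]]'; python3 - <<'E'
from h import *
calc([588,81,55],np.pi/2+.028)
p,im,d=shot("wrist","w19.png")
E
```

```text
clock: 25.82
position: [579.2, 80.0, 215.5]
ee_rot: [-0.012, 1.0, 0.001, 0.027]
contact_force: [0.4, -0.2, 0.5]
gripper_width: 39.9
grasp [587.5  80.5  60.7] shift [-0.2  0.4  5.7] ('spin', np.float64(-0.2), 'or', np.float64(179.8)) j6 -1.99 w 39.9
```

View pics/w19.png

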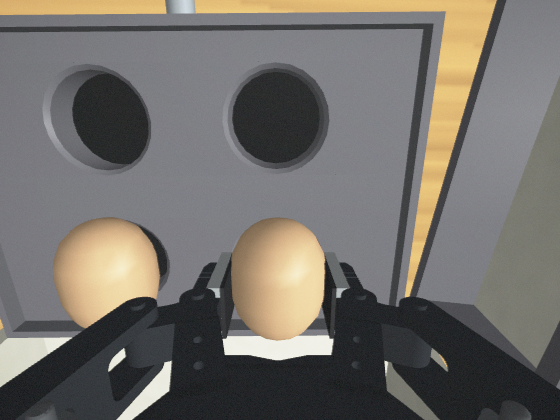

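```bash
python3 -m jog '[[[0,0,2,0],[0,0,4,0],[0,0,6,0],[0,0,6,0],[0,0,6,0]]]';python3 -m jog '[[[0,0,0,0],[0,0,0,0],[0,0,0,0],[0,0,0,0],[0,0,0,0]]]' 54; python3 -m jog '[[[0,0,-8,0],[0,0,-25,0],[0,0,-55,0],[0,0,-90,0],[0,0,-120,0]]]'; python3 - <<'E'
from h import *
p,im,d=shot("wrist","w20.png");findeggs(p,im,z=49,lim=(450,650,-60,140))
p,im,d=shot("scene","s20.png");findeggs(p,im,z=49,lim=(450,650,-60,140),amin=80)
findeggs(p,im,z=30,amin=80)
calc([471.5,-339.5,170],np.radians(95))
E
```

```text
clock: 26.5
position: [579.9, 80.2, 209.9]
ee_rot: [-0.013, 1.0, 0.002, 0.028]
contact_force: [0.8, -0.9, 1.4]
gripper_width: 40.1
clock: 27.12
position: [579.9, 80.2, 209.9]
ee_rot: [-0.012, 1.0, 0.002, 0.028]
contact_force: [0.0, -0.0, -0.9]
gripper_width: 54.1
clock: 27.75
position: [573.2, 79.7, 332.6]
ee_rot: [-0.013, 1.0, 0.002, 0.029]
contact_force: [0.3, -0.6, 0.1]
gripper_width: 53.9
egg px [277.9 207.1] xy 587.8 81.8 size 59.3 44.3 long axis deg 1.6 area 2697.0
egg px [181.  207.7] xy 590.4 1.0 size 59.4 46.0 long axis deg 173.2 area 2846.0
egg px [284.4 214.5] xy 587.6 1.9 size 60.7 48.6 long axis deg 160.7 area 230.0
egg px [303.  196.9] xy 584.8 82.5 size 60.0 49.5 long axis deg 158.7 area 210.0
egg px [162.4 270.1] xy 469.6 -339.0 size 57.7 41.7 long axis deg 2.2 area 225.5
egg px [190.6 236. ] xy 442.5 -221.0 size 58.4 41.6 long axis deg 165.1 area 197.0
grasp [584.1  81.  180.7] shift [ 1.238e+02 -4.175e+02  4.000e-01] ('spin', np.float64(-3.5), 'or', np.float64(176.5)) j6 -1.98 w 54.2
```

View pics/w20.png

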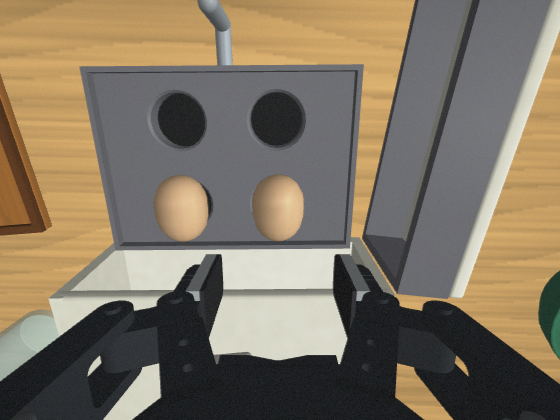

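```bash
python3 -m jog '[[[15,-55,0,0],[35,-112,0,0],[52,-170,0,-2],[70,-230,0,-4],[88,-290,0,-4]]]' 70; python3 -m jog '[[[10,-40,0,0],[25,-90,0,0],[35,-127,20,0],[35,-127,40,0],[35,-127,60,0]]]'; python3 - <<'E'
from h import *
p,im,d=shot("wrist","w21.png");findeggs(p,im)
calc([471.5,-339.5,34],np.radians(97))
E
```

```text
clock: 28.48
position: [492.9, -213.6, 328.8]
ee_rot: [-0.048, 0.998, 0.002, 0.033]
contact_force: [0.6, -0.1, 0.2]
gripper_width: 69.8
clock: 29.1
position: [473.8, -343.6, 266.3]
ee_rot: [-0.047, 0.998, 0.002, 0.033]
contact_force: [0.6, 0.2, 0.7]
gripper_width: 70.1
egg px [282.8 203.4] xy 472.3 -339.4 size 59.5 44.0 long axis deg 5.6 area 4179.5
egg px [468.7 180.5] xy 445.1 -219.5 size 57.9 52.5 long axis deg 2.9 area 5273.0
grasp [ 482.7 -341.4  108.7] shift [15.6  2.7 73.9] ('spin', np.float64(-1.6), 'or', np.float64(178.4)) j6 -1.09 w 70.2
```

View pics/w21.png

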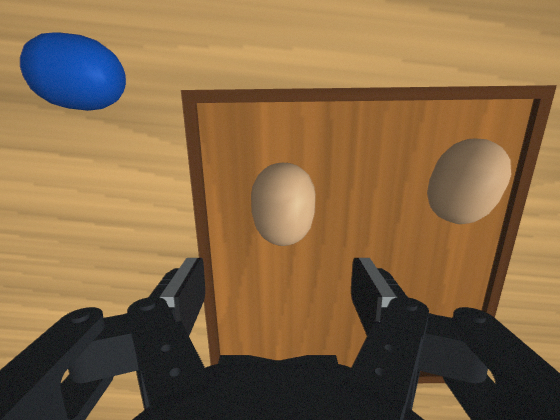

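```bash
python3 -m jog '[[[5,1,15,-1],[10,2,35,-1],[15,3,55,-1],[15,3,68,-1],[15,3,73,-1]]]'; python3 - <<'E'
from h import *
calc([472,-339.4,34],np.radians(96))
E
python3 -m jog '[[[0,0,0,0],[0,0,0,0],[0,0,0,0],[0,0,0,0],[0,0,0,0]]]' 38; python3 - <<'E'
from h import *
calc([472,-339.4,34],np.radians(96))
E
```

```text
clock: 29.78
position: [462.8, -340.6, 189.4]
ee_rot: [-0.056, 0.998, 0.003, 0.031]
contact_force: [-0.4, -1.1, 0.7]
gripper_width: 70.4
grasp [ 472.2 -339.1   34.7] shift [ 0.3 -0.3  0.7] ('spin', np.float64(0.4), 'or', np.float64(-179.6)) j6 -1.06 w 70.4
clock: 30.4
position: [463.2, -340.7, 190.5]
ee_rot: [-0.056, 0.998, 0.003, 0.032]
contact_force: [-0.4, 1.4, 5.8]
gripper_width: 40.2
grasp [ 473.  -339.4   35.8] shift [1.1 0.1 1.7] ('spin', np.float64(0.5), 'or', np.float64(-179.5)) j6 -1.06 w 40.2
```

Lift and carry towards pocket1 (front left).

```bash
python3 -m jog '[[[0,0,-5,0],[0,0,-20,0],[0,0,-50,0],[0,0,-90,0],[0,0,-130,0]]]'; python3 - <<'E'
from h import *
calc([518,78.4,150],np.pi/2+.028)
p,im,d=shot("wrist","w22.png")
E
```

```text
clock: 31.02
position: [454.6, -341.8, 322.0]
ee_rot: [-0.056, 0.998, 0.003, 0.032]
contact_force: [0.3, -0.3, -0.9]
gripper_width: 40.5
grasp [ 464.3 -340.4  167.3] shift [-99.1 410.1  24.3] ('spin', np.float64(4.8), 'or', np.float64(-175.2)) j6 -1.07 w 40.5
```

View pics/w22.png

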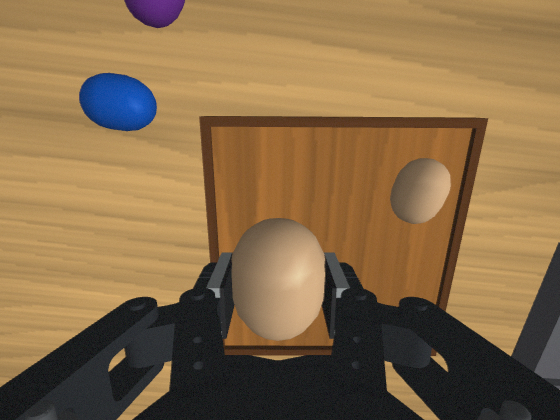

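```bash
python3 -m jog '[[[-12,50,0,0],[-26,108,0,1],[-40,167,0,2],[-55,227,0,4],[-69,285,0,5]]]'; python3 -m jog '[[[-8,40,0,0],[-18,85,0,0],[-26,122,8,0],[-26,124,20,0],[-26,124,30,0]]]';python3 - <<'E'
from h import *
calc([518,78.4,62],np.pi/2+.028)
p,im,d=shot("wrist","w23.png")
E
```

```text
clock: 31.7
position: [491.3, -49.8, 332.5]
ee_rot: [-0.013, 0.999, 0.001, 0.037]
contact_force: [0.7, 0.2, -0.4]
gripper_width: 40.0
clock: 32.33
position: [515.7, 74.7, 303.9]
ee_rot: [-0.013, 0.999, 0.001, 0.036]
contact_force: [0.0, -0.2, -0.9]
gripper_width: 39.9
grasp [526.9  75.1 149.4] shift [15.2  3.5 86.5] ('spin', np.float64(-0.1), 'or', np.float64(179.9)) j6 -2.04 w 39.9
```

View pics/w23.png

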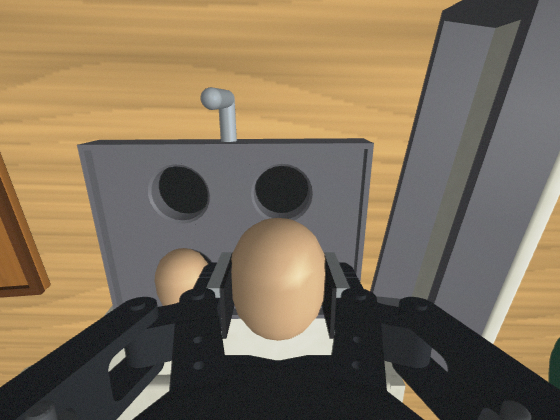

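```bash
python3 -m jog '[[[5,2,20,0],[10,3,40,0],[15,4,60,0],[15,4,78,0],[15,4,86,0]]]'; python3 - <<'E'
from h import *
calc([518,78.4,55.5],np.pi/2+.028)
p,im,d=shot("wrist","w24.png")
E
```

```text
clock: 33.0
position: [506.0, 76.7, 214.9]
ee_rot: [-0.012, 0.999, -0.0, 0.034]
contact_force: [0.7, -0.7, -1.2]
gripper_width: 39.8
grasp [516.6  76.8  60.3] shift [-1.1  1.6  4.9] ('spin', np.float64(-0.2), 'or', np.float64(179.8)) j6 -2.07 w 39.8
```

View pics/w24.png

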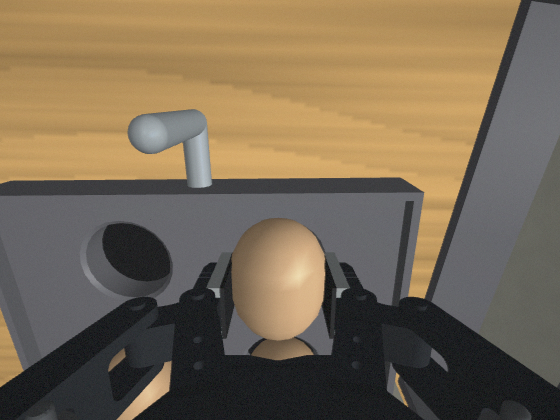

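```bash
python3 -m jog '[[[-1,1,1,0],[-1,2,3,0],[-1,2,5,0],[-1,2,5,0],[-1,2,5,0]]]';python3 - <<'E'
from h import *
calc([518,78.4,55.5],np.pi/2+.028)
E
python3 -m jog '[[[0,0,0,0],[0,0,0,0],[0,0,0,0],[0,0,0,0],[0,0,0,0]]]' 54; python3 -m jog '[[[0,0,-8,0],[0,0,-25,0],[0,0,-55,0],[0,0,-90,0],[0,0,-120,0]]]'; python3 - <<'E'
from h import *
p,im,d=shot("wrist","w25.png");findeggs(p,im,z=49,lim=(450,650,-60,140))
p,im,d=shot("scene","s25.png");findeggs(p,im,z=49,lim=(450,650,-60,140),amin=80)
findeggs(p,im,z=30,amin=80)
calc([444.5,-220.5,170],np.radians(78))
E
```

```text
clock: 33.67
position: [507.5, 79.0, 209.9]
ee_rot: [-0.012, 0.999, -0.0, 0.034]
contact_force: [0.7, -0.3, 1.0]
gripper_width: 39.8
grasp [518.2  79.1  55.2] shift [ 0.2 -0.7 -0.3] ('spin', np.float64(-0.2), 'or', np.float64(179.8)) j6 -2.08 w 39.8
clock: 34.3
position: [507.5, 79.0, 209.8]
ee_rot: [-0.012, 0.999, -0.0, 0.034]
contact_force: [0.6, 0.7, -0.0]
gripper_width: 53.8
clock: 34.92
position: [499.0, 78.8, 331.5]
ee_rot: [-0.012, 0.999, 0.0, 0.035]
contact_force: [-0.2, 0.2, 0.5]
gripper_width: 53.9
egg px [277.9 281.2] xy 588.3 81.8 size 64.5 43.9 long axis deg 1.6 area 2241.5
egg px [180.4 269.3] xy 579.8 -4.5 size 49.8 28.1 long axis deg 144.4 area 751.5
egg px [277.4 208. ] xy 517.9 79.6 size 59.6 44.2 long axis deg 1.5 area 2713.0
egg px [284.4 214.5] xy 588.0 1.6 size 61.3 49.7 long axis deg 160.0 area 234.0
egg px [303.3 197. ] xy 585.0 82.5 size 61.8 49.3 long axis deg 161.0 area 217.5
egg px [285.  183.9] xy 514.8 80.2 size 65.0 48.9 long axis deg 162.0 area 209.5
egg px [190.9 236.1] xy 443.1 -220.6 size 59.4 41.3 long axis deg 167.1 area 201.5
grasp [511.8  79.8 179.2] shift [  75.2 -298.6    2.8] ('spin', np.float64(13.4), 'or', np.float64(-166.6)) j6 -2.06 w 53.8
```

View pics/w25.png

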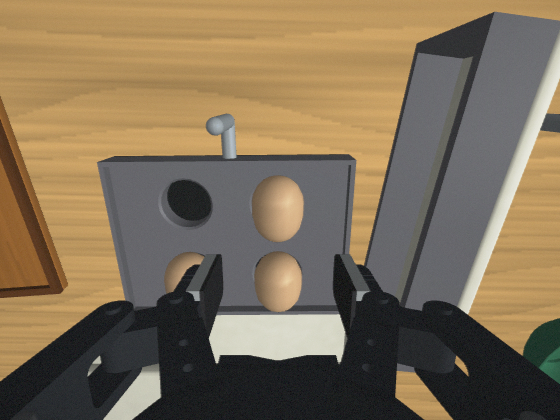

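```bash
python3 -m jog '[[[15,-55,0,3],[30,-115,0,6],[45,-175,0,9],[60,-235,0,11],[74,-295,0,13]]]' 70; python3 -m jog '[[[0,0,20,0],[0,0,40,0],[0,0,60,0],[0,0,60,0],[0,0,60,0]]]'; python3 - <<'E'
from h import *
p,im,d=shot("wrist","w26.png");findeggs(p,im)
calc([444.3,-220.5,34],np.radians(78))
E
```

```text
clock: 35.65
position: [432.5, -219.2, 327.3]
ee_rot: [0.101, 0.994, 0.006, 0.038]
contact_force: [1.7, 0.7, 0.2]
gripper_width: 69.9
clock: 36.28
position: [437.4, -219.0, 267.9]
ee_rot: [0.101, 0.994, 0.006, 0.038]
contact_force: [-0.8, 0.1, 0.5]
gripper_width: 69.9
egg px [269.2 213.1] xy 445.5 -221.1 size 60.3 43.9 long axis deg 169.9 area 4006.0
grasp [ 449.6 -218.3  113.7] shift [10.7 -4.7 79. ] ('spin', np.float64(0.4), 'or', np.float64(-179.6)) j6 -1.62 w 70.0
```

View pics/w26.png

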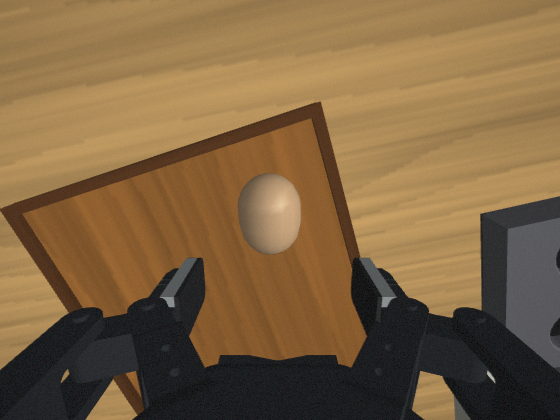

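```bash
python3 -m jog '[[[4,-2,20,0],[8,-4,40,0],[10,-5,60,0],[10,-5,73,0],[10,-5,78,0]]]' 64; python3 - <<'E'
from h import *
calc([445,-220.8,34],np.radians(78))
E
python3 -m jog '[[[0,0,0,0],[0,0,0,0],[0,0,0,0],[0,0,0,0],[0,0,0,0]]]' 38; python3 - <<'E'
from h import *
calc([445,-220.8,34],np.radians(79))
E
python3 -m jog '[[[0,0,-5,0],[0,0,-20,0],[0,0,-50,0],[0,0,-90,0],[0,0,-130,0]]]'; python3 - <<'E'
from h import *
calc([520.2,-1,150],np.pi/2+.028)
p,im,d=shot("wrist","w27.png")
E
```

```text
clock: 36.95
position: [433.1, -221.5, 189.5]
ee_rot: [0.101, 0.994, 0.006, 0.039]
contact_force: [0.4, -0.0, 0.2]
gripper_width: 64.3
grasp [ 445.2 -220.9   35. ] shift [0.3 0.  0.9] ('spin', np.float64(0.4), 'or', np.float64(-179.6)) j6 -1.6 w 64.3
clock: 37.58
position: [433.4, -221.5, 190.3]
ee_rot: [0.101, 0.994, 0.006, 0.04]
contact_force: [-0.9, 1.8, 5.8]
gripper_width: 39.8
grasp [ 445.8 -221.    35.8] shift [1.  0.  1.7] ('spin', np.float64(-0.6), 'or', np.float64(179.4)) j6 -1.6 w 39.8
clock: 38.2
position: [422.5, -221.9, 321.8]
ee_rot: [0.101, 0.994, 0.006, 0.04]
contact_force: [0.2, 0.3, -0.5]
gripper_width: 40.2
grasp [ 434.9 -221.4  167.3] shift [-37.7 232.6  24.8] ('spin', np.float64(-13.2), 'or', np.float64(166.8)) j6 -1.61 w 40.2
```

View pics/w27.png

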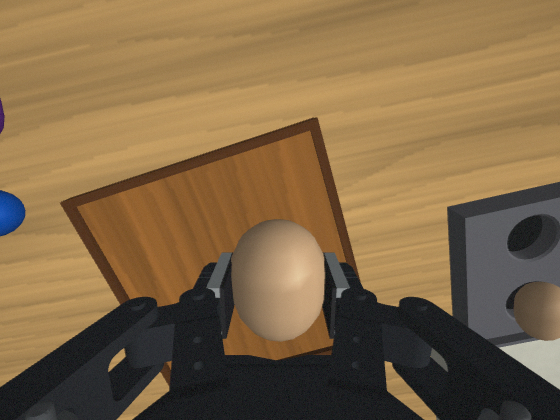

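```bash
python3 -m jog '[[[-8,45,0,-3],[-15,93,0,-6],[-23,140,5,-9],[-31,188,10,-11],[-38,232,20,-13]]]'; python3 -m jog '[[[0,0,0,0],[0,0,10,0],[0,0,20,0],[0,0,30,0],[0,0,30,0]]]';python3 - <<'E'
from h import *
calc([520.2,-1,63],np.pi/2+.028)
p,im,d=shot("wrist","w28.png");findeggs(p,im,z=49,lim=(450,650,-60,140))
E
```

```text
clock: 38.88
position: [508.8, -1.1, 315.9]
ee_rot: [-0.014, 0.999, -0.0, 0.046]
contact_force: [-0.0, -0.5, -1.1]
gripper_width: 40.1
clock: 39.5
position: [511.2, -1.8, 284.9]
ee_rot: [-0.014, 0.999, -0.001, 0.045]
contact_force: [-0.6, 0.9, -0.4]
gripper_width: 40.2
grasp [525.2  -1.8 130.5] shift [11.   1.1 66.8] ('spin', np.float64(-0.0), 'or', np.float64(180.0)) j6 -1.9 w 40.2
egg px [388.6 283.2] xy 575.5 82.6 size 46.7 33.3 long axis deg 55.9 area 1687.5
egg px [277.9 279.2] xy 578.0 0.4 size 107.4 72.2 long axis deg 2.7 area 9184.0
egg px [398.8 210. ] xy 518.1 80.5 size 60.7 47.2 long axis deg 12.7 area 4463.5
```

View pics/w28.png

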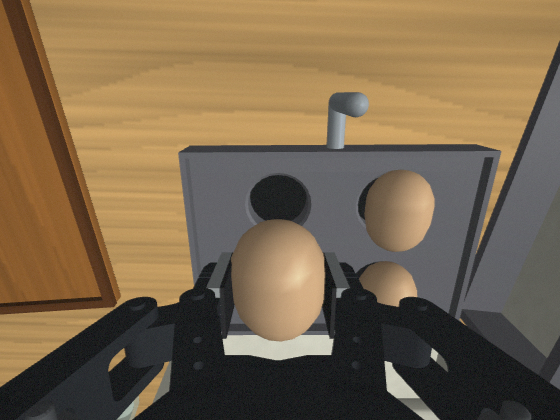

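```bash
python3 -m jog '[[[4,0,15,0],[8,1,30,0],[11,1,45,0],[11,1,60,0],[11,1,66,0]]]'; python3 - <<'E'
from h import *
calc([520.2,-1,55.5],np.pi/2+.028)
p,im,d=shot("wrist","w29.png")
E
```

```text
clock: 40.17
position: [506.6, -1.0, 218.4]
ee_rot: [-0.014, 0.999, -0.001, 0.045]
contact_force: [-0.8, 0.0, -0.7]
gripper_width: 40.0
grasp [520.7  -1.1  64. ] shift [1.2 0.1 8.5] ('spin', np.float64(-0.0), 'or', np.float64(180.0)) j6 -1.92 w 40.0
```

View pics/w29.png

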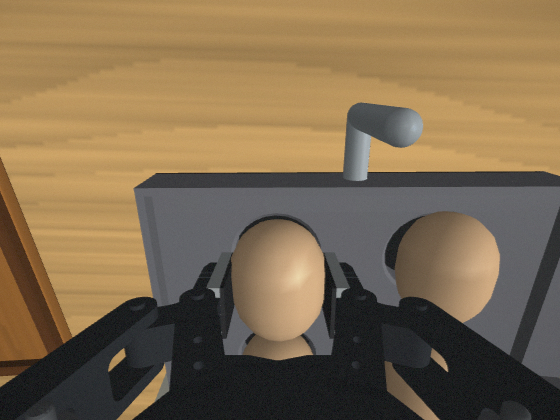

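```bash
python3 -m jog '[[[1,0,2,0],[1,0,5,0],[1,0,8,0],[1,0,8,0],[1,0,8,0]]]';python3 - <<'E'
from h import *
calc([520.2,-1,55.5],np.pi/2+.028)
E
python3 -m jog '[[[0,0,0,0],[0,0,0,0],[0,0,0,0],[0,0,0,0],[0,0,0,0]]]' 54; python3 -m jog '[[[0,0,-8,0],[0,0,-25,0],[0,0,-55,0],[0,0,-90,0],[0,0,-120,0]]]'; python3 - <<'E'
from h import *
p,im,d=shot("wrist","w30.png");findeggs(p,im,z=49,lim=(450,650,-60,140))
p,im,d=shot("scene","s30.png",(150,100,430,310),2);findeggs(p,im,z=49,lim=(450,650,-60,140),amin=80)
print(plane(arm.camera_params("wrist"),(0,0),85)*0)
E
```

```text
clock: 40.85
position: [506.3, -1.0, 210.1]
ee_rot: [-0.014, 0.999, -0.001, 0.045]
contact_force: [-1.0, -0.3, -0.4]
gripper_width: 40.0
grasp [520.3  -1.1  55.7] shift [0.1 0.1 0.2] ('spin', np.float64(-0.0), 'or', np.float64(180.0)) j6 -1.92 w 40.0
clock: 41.48
position: [506.3, -1.0, 210.1]
ee_rot: [-0.014, 0.999, -0.001, 0.045]
contact_force: [-0.4, -0.9, -0.4]
gripper_width: 54.3
clock: 42.1
position: [495.2, -1.0, 331.5]
ee_rot: [-0.014, 0.999, -0.001, 0.046]
contact_force: [0.8, 0.8, 0.0]
gripper_width: 54.0
egg px [374.2 268.1] xy 577.8 87.5 size 52.2 28.4 long axis deg 35.1 area 778.0
egg px [277.5 279.9] xy 590.8 1.4 size 64.7 44.0 long axis deg 1.1 area 2188.5
egg px [277.4 208.3] xy 520.7 -0.6 size 60.1 44.1 long axis deg 2.9 area 2695.5
egg px [374.3 207.8] xy 518.0 80.3 size 60.0 46.1 long axis deg 10.2 area 2836.5
egg px [284.4 214.5] xy 588.0 2.0 size 61.4 49.0 long axis deg 161.9 area 233.5
egg px [266.5 200.7] xy 518.1 0.2 size 64.1 48.7 long axis deg 165.1 area 227.5
egg px [303. 197.] xy 584.7 82.6 size 60.1 49.1 long axis deg 155.0 area 211.0
egg px [285.  183.9] xy 514.6 80.0 size 64.5 49.3 long axis deg 159.4 area 209.5
[ 0. -0.  0.]
```

View pics/w30.png

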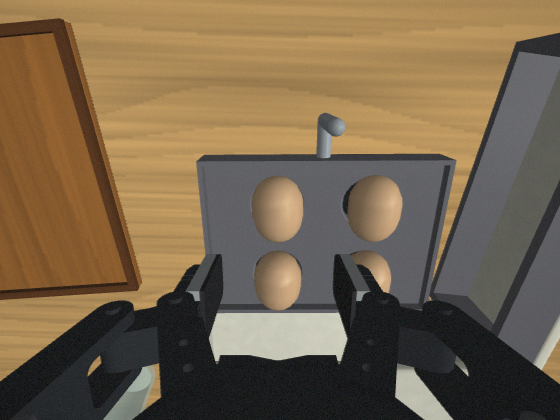

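View pics/s30.png

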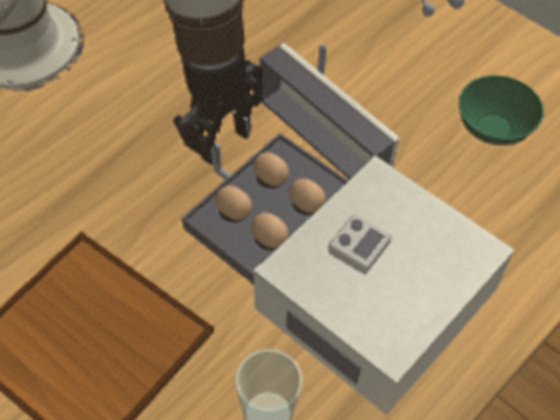

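```bash
python3 - <<'E'
from h import *
p,im,d=load("w30");ps=arm.camera_params("scene")
for a,b in [((277.4,208.3),(266.5,200.7)),((374.3,207.8),(285,183.9)),((277.5,279.9),(284.4,214.5))]: print(tri([(p,a),(ps,b)]))
print("post",plane(p,(337,126),85))
calc([450.5,36,110],np.pi/2+.028)
E
```

```text
(array([ 5.19212883e+02, -4.97304205e-01,  4.97787803e+01]), [np.float64(0.0969143913721407), np.float64(0.09691439137206852)])
(array([516.077054  ,  79.4045339 ,  50.47861908]), [np.float64(0.2528976080763048), np.float64(0.25289760807634465)])
(array([588.60161448,   1.2910671 ,  50.06142743]), [np.float64(0.12067177426611234), np.float64(0.12067177426606746)])
post [448.25790473  36.15898659  85.        ]
grasp [ 5.114e+02 -5.000e-01  1.795e+02] shift [66.4 38.3 63.2] ('spin', np.float64(0.0), 'or', np.float64(-180.0)) j6 -1.9 w 53.9
```

```bash
python3 -m jog '[[[20,12,0,0],[45,26,5,0],[67,38,20,0],[67,38,40,0],[67,38,60,0]]]' 50; python3 - <<'E'
from h import *
p,im,d=shot("wrist","w31.png")
calc([449.8,36.2,70],np.pi/2+.028)
E
```

```text
clock: 42.82
position: [433.8, 35.5, 266.8]
ee_rot: [-0.014, 0.999, 0.0, 0.049]
contact_force: [-0.3, -0.1, -0.1]
gripper_width: 50.1
grasp [447.7  35.1 110.1] shift [ 1.7  1.2 40.1] ('spin', np.float64(-0.0), 'or', np.float64(180.0)) j6 -2.08 w 49.8
```

View pics/w31.png

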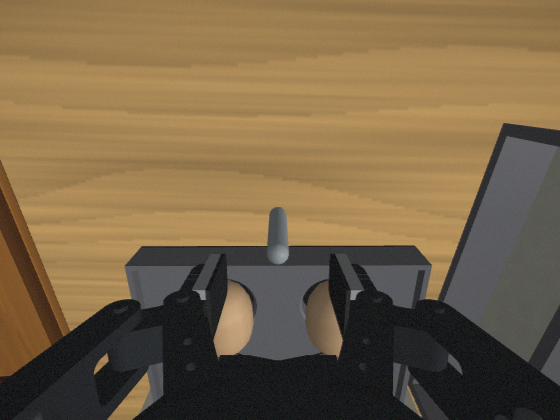

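```bash
python3 - <<'E'
from h import *
p,_,_=load("w31");print(plane(p,(278,255),85),plane(p,(278,252),87))
E
python3 -m jog '[[[1,1,8,0],[2,1,16,0],[2,1,25,0],[2,1,34,0],[2,1,39,0]]]';python3 - <<'E'
from h import *
calc([449.8,36.2,70],np.pi/2+.028)
E
python3 -m jog '[[[0,0,0,0],[0,0,0,0],[0,0,0,0],[0,0,0,0],[0,0,0,0]]]' 0; python3 - <<'E'
from h import *
p,im,d=shot("wrist","w32.png")
calc([609,40.6,71],np.pi/2+.028)
E
```

```text
[447.94778955  36.64764535  85.        ] [445.07938064  36.56460693  87.        ]
clock: 43.5
position: [434.9, 36.0, 224.8]
ee_rot: [-0.014, 0.999, -0.001, 0.047]
contact_force: [-0.6, -0.4, -0.6]
gripper_width: 49.9
grasp [449.3  35.9  70.5] shift [-0.4  0.3  0.5] ('spin', np.float64(-0.0), 'or', np.float64(180.0)) j6 -2.1 w 49.9
clock: 44.12
position: [434.9, 35.8, 225.1]
ee_rot: [-0.014, 0.999, -0.001, 0.047]
contact_force: [0.3, -4.4, 3.9]
gripper_width: 10.4
grasp [449.4  35.7  70.8] shift [-159.     0.5   14.7] ('spin', np.float64(-0.0), 'or', np.float64(180.0)) j6 -2.1 w 10.3
```

View pics/w32.png

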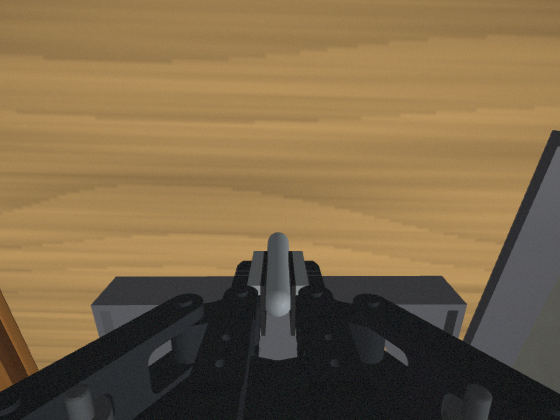

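```bash
python3 -m jog '[[[-3,0,0,0],[-9,0,1,0],[-17,0,2,0],[-26,0,2,0],[-36,0,3,0]]]';python3 -m jog '[[[-10,0,1,0],[-20,0,2,0],[-30,0,3,0],[-40,0,4,0],[-50,0,5,0]]]'; python3 - <<'E'
from h import *
calc([609,40.6,71],np.pi/2+.028)
E
```

```text
clock: 44.8
position: [471.5, 36.9, 225.2]
ee_rot: [-0.014, 0.999, -0.001, 0.046]
contact_force: [-1.2, -0.7, 0.4]
gripper_width: 10.3
clock: 45.42
position: [522.7, 38.4, 225.2]
ee_rot: [-0.014, 0.999, -0.001, 0.047]
contact_force: [-2.2, 1.3, 3.9]
gripper_width: 10.2
grasp [537.3  38.4  70.8] shift [-71.5   0.2   6.6] ('spin', np.float64(-0.0), 'or', np.float64(180.0)) j6 -1.99 w 10.2
```

```bash
python3 -m jog '[[[-10,0,1,0],[-20,0,2,0],[-30,0,3,0],[-39,0,4,0],[-47,0,4,0]]]';python3 -m jog '[[[-6,0,0,0],[-12,0,1,0],[-17,0,1,0],[-20,0,2,0],[-22,0,2,0]]]'; python3 - <<'E'
from h import *
calc([609,40.6,71],np.pi/2+.028)
p,im,d=shot("wrist","w33.png");p,im,d=shot("scene","s33.png",(150,100,430,310),2);shot("side","d33.png",(200,120,480,330),2)
E
```

```text
clock: 46.05
position: [570.2, 39.9, 225.2]
ee_rot: [-0.014, 0.999, -0.001, 0.047]
contact_force: [-0.9, 2.8, 1.1]
gripper_width: 10.1
clock: 46.68
position: [592.4, 40.6, 225.2]
ee_rot: [-0.014, 0.999, -0.001, 0.047]
contact_force: [-0.9, 2.3, 0.6]
gripper_width: 10.1
grasp [606.9  40.7  70.9] shift [-2.1 -0.1  0.1] ('spin', np.float64(-0.0), 'or', np.float64(180.0)) j6 -1.93 w 10.1
```

View pics/d33.png

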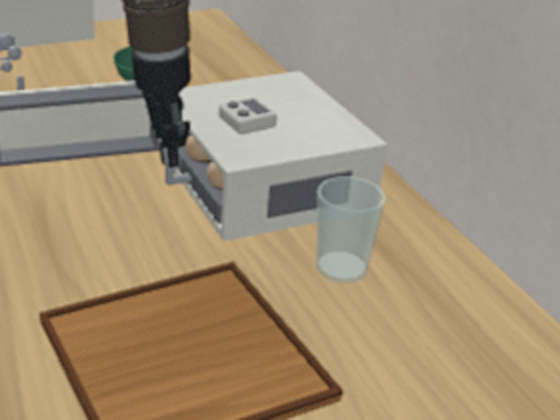

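View pics/w33.png

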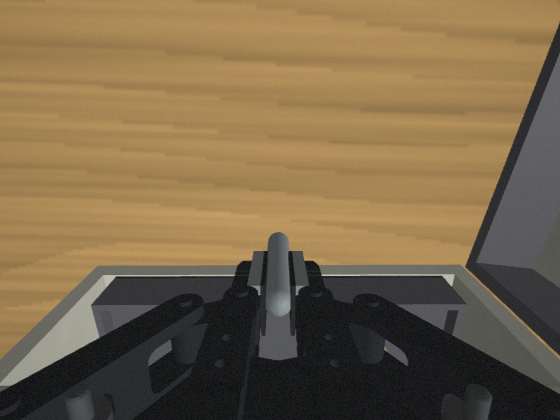

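```bash
python3 -m jog '[[[-1,0,0,0],[-1,0,0,0],[-2,0,0,0],[-2,0,0,0],[-2,0,0,0]]]'
```

```text
clock: 47.45
position: [593.5, 40.7, 225.2]
ee_rot: [-0.014, 0.999, -0.001, 0.046]
contact_force: [-4.6, 4.0, 2.7]
gripper_width: 10.2
```

```bash
python3 -m jog '[[[0,0,0,0],[0,0,0,0],[0,0,0,0],[0,0,0,0],[0,0,0,0]]]' 50; python3 -m jog '[[[0,0,-20,0],[0,0,-60,0],[5,0,-100,0],[5,0,-140,0],[10,0,-170,0]]]' ;python3 - <<'E'
from h import *
p,im,d=shot("wrist","w34.png");shot("side","d34.png",(200,120,480,330),2);shot("scene","s34.png",(150,100,430,310),2)
print(arm.read_state()["joints"])
calc([438,264,230],0.1)
E
```

```text
clock: 48.08
position: [593.6, 40.6, 225.2]
ee_rot: [-0.014, 0.999, -0.001, 0.046]
contact_force: [-0.2, -0.2, 0.6]
gripper_width: 50.1
clock: 48.7
position: [568.0, 40.4, 395.7]
ee_rot: [-0.014, 0.999, -0.0, 0.047]
contact_force: [-0.3, -0.6, 0.1]
gripper_width: 50.2
[ 0.36262308  0.27772608 -0.18984568  0.03839218 -1.01362701 -1.92490776]
grasp [582.7  40.6 241.2] shift [139.  227.3  -2.4] ('spin', np.float64(85.8), 'or', np.float64(-94.2)) j6 -1.92 w 50.0
```

View pics/w34.png

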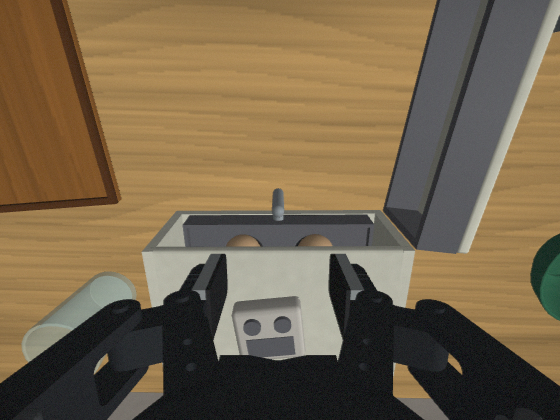

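View pics/d34.png

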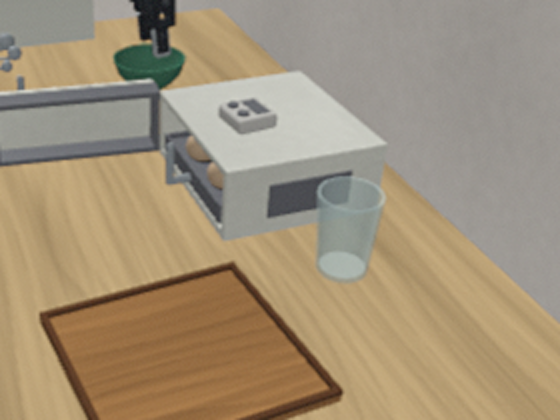

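```bash
python3 -m jog '[[[25,40,0,-8],[55,85,0,-18],[83,135,0,-28],[111,182,0,-38],[139,227,0,-48]]]' 60; python3 -m jog '[[[0,0,0,-10],[0,0,0,-20],[0,0,0,-30],[0,0,0,-40],[0,0,0,-46]]]' ;python3 - <<'E'
from h import *
p,im,d=shot("wrist","w35.png");shot("scene","s35.png",(150,50,430,260),2);shot("side","d35.png",(150,90,430,300),2)
calc([438,264,120],0.1)
E
```

```text
clock: 49.48
position: [422.2, 264.7, 380.4]
ee_rot: [-0.421, 0.906, -0.02, 0.042]
contact_force: [0.1, 1.7, -0.1]
gripper_width: 60.0
clock: 50.1
position: [422.1, 264.6, 378.7]
ee_rot: [0.743, -0.668, 0.035, -0.03]
contact_force: [-1.0, -0.5, 0.3]
gripper_width: 60.2
grasp [436.4 264.3 224.7] shift [ -0.7   8.  104.4] ('spin', np.float64(0.0), 'or', np.float64(-180.0)) j6 -0.85 w 59.8
```

View pics/w35.png

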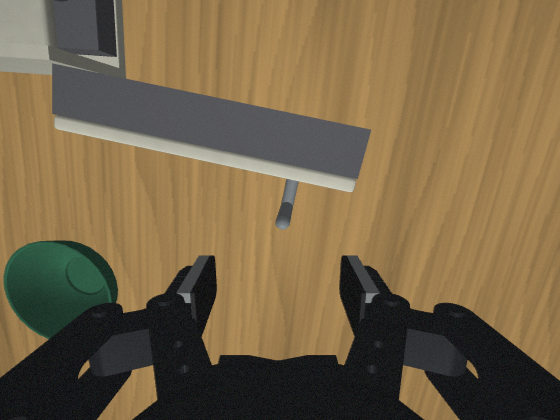

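View pics/s35.png

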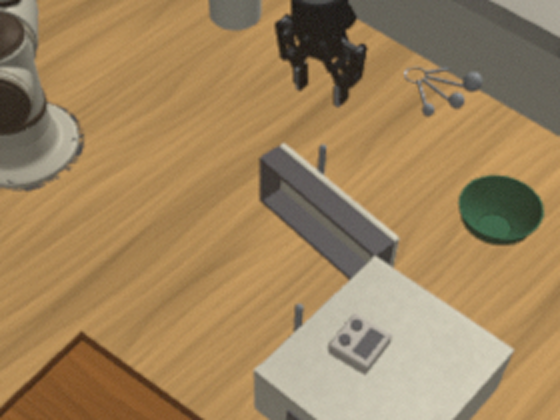

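```bash
python3 - <<'E'
from h import *
p,_,_=load("w35")
G=plane(p,(283,223),107);print(G,tri([(p,(283,223)),(arm.camera_params("scene"),(311,124.5))]))
a,b=plane(p,(54,122),103),plane(p,(354,187),103)
th=np.arctan2(*(a-b)[:2][::-1]);print(a,b,th)
calc([G[0],G[1],120],th)
E
```

```text
[441.33291065 272.02266205 107.        ] (array([441.0751858 , 273.56492935,  99.25274651]), [np.float64(1.0132984951664394), np.float64(1.0132984951664474)])
[634.66617023 213.57251926 103.        ] [389.70274401 236.60544741 103.        ] -0.09375035750991446
grasp [436.4 264.3 224.7] shift [ -8.4   3.8 104.7] ('spin', np.float64(11.2), 'or', np.float64(-168.8)) j6 -0.85 w 59.8
```

```bash
python3 -m jog '[[[-4,2,20,5],[-8,4,40,11],[-8,4,60,11],[-8,4,80,11],[-8,4,100,11]]]' ; python3 - <<'E'
from h import *
p,im,d=shot("wrist","w36.png")
calc([441.4,272,87],-.094)
E
```

```text
clock: 50.88
position: [426.5, 271.8, 277.8]
ee_rot: [-0.673, 0.738, -0.032, 0.033]
contact_force: [-0.3, 0.2, 0.5]
gripper_width: 59.9
grasp [439.5 270.1 120.8] shift [-2.   1.3 33.8] ('spin', np.float64(0.0), 'or', np.float64(-180.0)) j6 -1.09 w 60.1
```

View pics/w36.png

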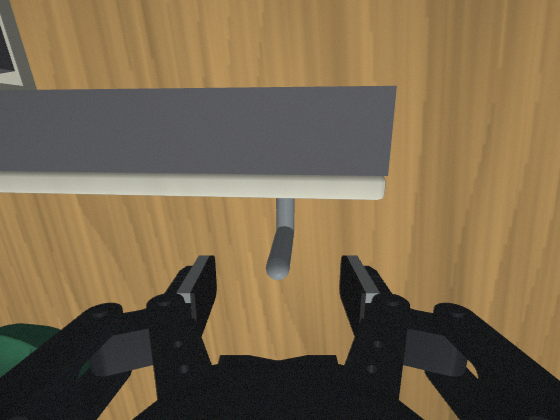

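```bash
python3 -m jog '[[[-1,1,8,0],[-2,1,16,0],[-2,1,24,0],[-2,1,30,0],[-2,1,34,0]]]' ; python3 -m jog '[[[0,0,0,0],[0,0,0,0],[0,0,0,0],[0,0,0,0],[0,0,0,0]]]' 0; cat >> h.py <<'E'
def arc(H,steps):
    s=arm.read_state();R=Ro.from_quat(s["ee_rot"]).as_matrix();g=s["position"]+155*R[:,2]
    v=(g-np.array([H[0],H[1],g[2]]));print("grasp",g.round(1),"radius",np.hypot(v[0],v[1]).round(1),"j6",s["joints"][5])
    for a in steps: # deg, + = ccw from above (closing)
        Q=Ro.from_euler("z",a,degrees=True).as_matrix()
        # tool spins about its own z: tcp shift such that grasp lands on target (own z unchanged)
        print(a,(R.T@(Q@v-v)).round(1))
E
python3 - <<'E'
from h import *
p,im,d=shot("wrist","w37.png")
arc((633.5,166.5),[6,12,18,24,30])
E
```

```text
clock: 51.55
position: [428.1, 273.0, 241.0]
ee_rot: [-0.673, 0.739, -0.032, 0.03]
contact_force: [-0.3, 1.2, -0.1]
gripper_width: 59.9
clock: 52.18
position: [428.9, 272.6, 241.6]
ee_rot: [-0.672, 0.739, -0.032, 0.03]
contact_force: [6.6, -2.6, 1.2]
gripper_width: 11.5
grasp [442.5 271.5  87.2] radius 218.0 j6 -1.1014243355635518
6 [21.4  7.9 -0.7]
12 [43.5 13.5 -1.3]
18 [66.1 16.9 -1.6]
24 [88.9 17.8 -1.7]
30 [111.6  16.3  -1.6]
```

View pics/w37.png

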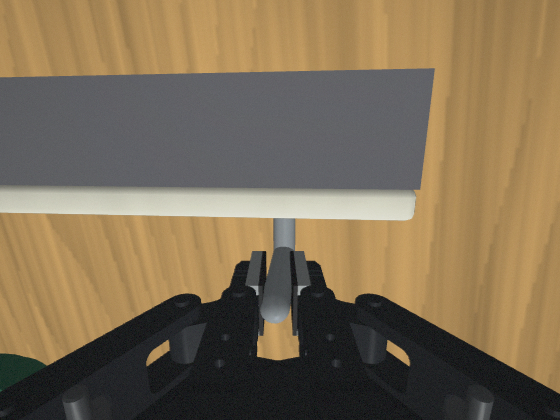

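```bash
python3 -m jog '[[[21,8,-1,-6],[43,13,-1,-12],[66,17,-2,-18],[89,18,-2,-24],[111,16,-2,-30]]]' ; python3 - <<'E'
from h import *
arc((633.5,166.5),[6,12,18,24,30])
E
```

```text
clock: 52.85
position: [401.8, 162.2, 241.8]
ee_rot: [0.841, -0.539, 0.039, -0.019]
contact_force: [4.9, -0.5, -3.3]
gripper_width: 11.3
grasp [415.  160.8  87.4] radius 218.5 j6 -0.4601972098649104
6 [21.5  7.9  0.4]
12 [43.6 13.5  0.9]
18 [66.3 16.8  1.7]
24 [89.1 17.7  2.6]
30 [111.9  16.2   3.7]
```

```bash
python3 -m jog '[[[21,8,0,-6],[43,13,1,-12],[66,17,2,-18],[89,18,3,-24],[111,16,4,-30]]]' ; python3 - <<'E'
from h import *
arc((633.5,166.5),[6,12,18,24,28,30,32,34,36])
s=arm.read_state();R=Ro.from_quat(s["ee_rot"]).as_matrix();print(R[:,1])
E
```

```text
clock: 53.48
position: [434.1, 54.1, 242.0]
ee_rot: [0.953, -0.301, 0.042, -0.008]
contact_force: [2.7, 1.8, 0.2]
gripper_width: 11.0
grasp [447.2  52.5  87.5] radius 218.4 j6 0.362460703764306
6 [21.4  8.   1.3]
12 [43.5 13.8  2.7]
18 [66.  17.1  4.3]
24 [88.8 18.2  6. ]
28 [104.   17.5   7.1]
30 [111.5  16.8   7.7]
32 [119.1  15.8   8.4]
34 [126.6  14.5   9. ]
36 [134.   13.    9.6]
[-0.57292507 -0.81861719 -0.04028349]
```

```bash
python3 -m jog '[[[21,8,1,-6],[43,14,3,-12],[66,17,4,-18],[89,18,6,-24],[111,17,8,-30]]]' ; python3 - <<'E'
from h import *
arc((633.5,166.5),[2,4,6,7,8])
s=arm.read_state()
shot("wrist","w38.png")
E
```

```text
clock: 54.1
position: [516.1, -24.1, 242.1]
ee_rot: [0.998, -0.043, 0.043, 0.003]
contact_force: [0.6, 4.1, 1.9]
gripper_width: 10.4
grasp [529.4 -25.6  87.7] radius 218.5 j6 1.163799928252992
2 [7.  2.9 0.6]
4 [14.1  5.6  1.2]
6 [21.3  8.   1.9]
7 [25.   9.1  2.2]
8 [28.6 10.2  2.5]
```

View pics/w38.png

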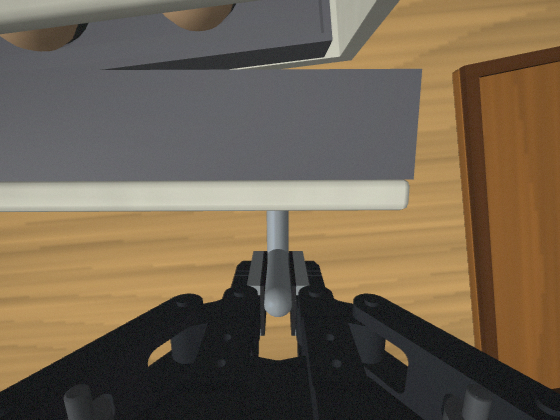

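```bash
python3 -m jog '[[[5,2,0,-1],[10,4,1,-3],[15,6,1,-4],[19,7,2,-5],[21,8,2,-6]]]' ; python3 -m jog '[[[1,0,0,0],[2,1,0,-1],[3,1,0,-1],[4,1,0,-1],[4,1,0,-1]]]'; python3 - <<'E'
from h import *
arc((633.5,166.5),[1,2])
shot("wrist","w39.png")
E
```

```text
clock: 54.78
position: [538.5, -34.6, 242.0]
ee_rot: [0.999, 0.011, 0.043, 0.006]
contact_force: [-1.3, 2.6, 1.0]
gripper_width: 10.4
clock: 55.4
position: [539.7, -34.8, 242.1]
ee_rot: [0.999, 0.019, 0.04, 0.006]
contact_force: [-12.2, 8.3, 9.2]
gripper_width: 10.2
grasp [552.  -36.3  87.6] radius 218.6 j6 1.3293398504760159
1 [3.5 1.5 0.3]
2 [7.  3.  0.6]
```

View pics/w39.png

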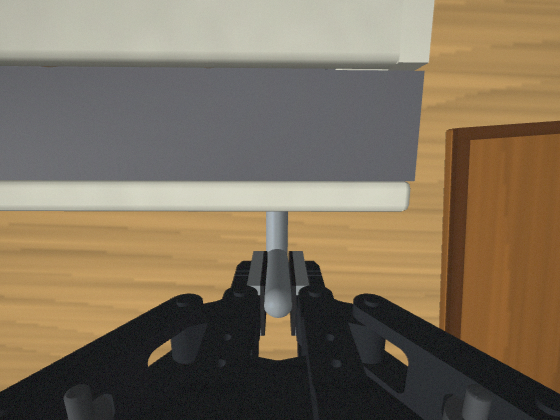

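```bash
python3 -m jog '[[[0,0,0,0],[0,0,0,0],[0,0,0,0],[0,0,0,0],[0,0,0,0]]]' 50; python3 -m jog '[[[0,0,-20,0],[-2,0,-60,0],[-5,0,-100,0],[-8,0,-140,0],[-10,0,-170,0]]]' ;python3 - <<'E'
from h import *
p,im,d=shot("wrist","w40.png");shot("side","d40.png",(200,120,480,330),2);shot("scene","s40.png")
print(arm.read_state()["contact_force"])
E
```

```text
clock: 56.08
position: [539.8, -34.9, 242.0]
ee_rot: [0.999, 0.019, 0.04, 0.006]
contact_force: [-0.1, 0.4, 0.5]
gripper_width: 49.7
clock: 56.7
position: [516.1, -33.8, 412.6]
ee_rot: [0.999, 0.019, 0.041, 0.005]
contact_force: [0.1, 0.2, -0.6]
gripper_width: 49.8
[0.01258632 0.05596549 0.02170053]
```

View pics/w40.png

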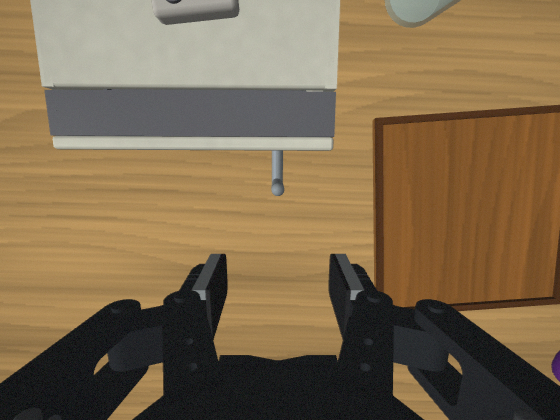

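View pics/d40.png

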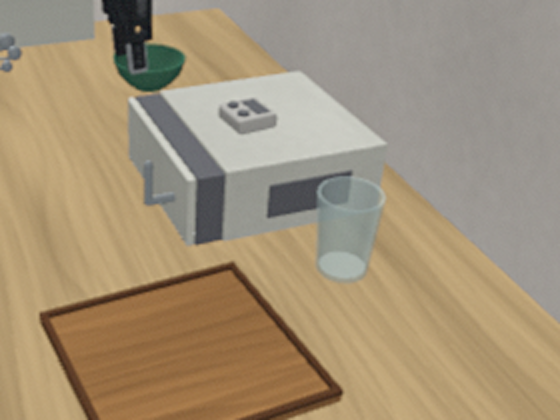

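View pics/s40.png

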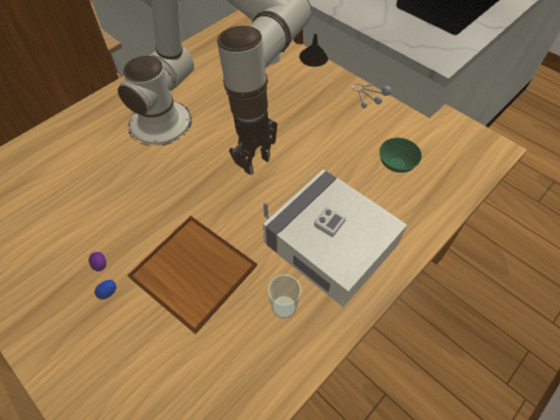

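```bash
python3 - <<'E'
from h import *
p,_,_=load("w40")
a,b=plane(p,(53,149),103),plane(p,(332,149),103)
c,e=plane(p,(42,87),105),plane(p,(338,88),105)
f=lambda a,b:np.arctan2(a[0]-b[0],a[1]-b[1])
print(f(a,b),f(c,e),"door angle",f(a,b)-f(c,e), a,b,c,e)
arm.job_done()
E
```

```text
-0.03693613486409139 -0.03608824249662599 door angle -0.0008478923674654013 [581.36317339 163.70631657 103.        ] [590.46934595 -82.71987536 103.        ] [632.55299006 166.33235998 105.        ] [641.58647078 -83.8754125  105.        ]
the job is handed in; nothing more can be done
```

I opened the door to about 1.67 rad by its pull and drew the tray out about 157 mm. I then set all four eggs in the dimples one at a time, slid the tray home, shut the door and handed the job in at about 57 s.

**Eggs:** With the tray out, each egg's centre measured within about 2 mm of its dimple. I triangulated the height of three of them as about 15 mm above the dimple mouth (limit 19 mm). The fourth, rear left, I checked in plan only. I could no longer see the eggs once the door was shut. Two were still in place in the last view before it closed.

**Tray and door:** The tray went back as far as it had come out, about 158 mm, until it met its stop at about 5 N. After I let go of the door, it measured within 0.001 rad of the cooler's front.

**Other objects:** The timer, bowl, jar and the blue and purple look-alikes look untouched in the final pictures. I judged that by eye and did not measure it. The gripper was clear of everything, with no force reading.

**Disagreements:** The tool picked up a tilt of about 5° over the many short moves, which I corrected for in each target. The wrist and scene views differed by 2–3 mm on the seated eggs, well inside the 9 mm limit.

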